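# Switch on the winder in its lift-up cabinet

## Robot

A 6-joint arm with a two-finger parallel gripper is mounted at the origin on the work surface. World frame = base frame: x ahead of the robot, y to its left, z up, the work surface at z = 0. Lengths are in m, angles in rad, forces in N, time in s.
With the tool pointing down it reaches from about 0.275 to 0.85 m from the base axis. Payload 19 kg.
Tool frame: the origin (TCP) lies on the centre line of the jaws, within the pads' length; the fingertips stand 19 mm ahead of it and the grasp point (between the pads) is the TCP; x points along the fingers, y is the direction in which the jaws open and shut, and the axes are right-handed (so a half turn about x gives the same grasp; the last joint's range is limited). The gripper opens to 85 mm and grips with 20 to 120 N. Pads are 22 mm wide; open, the fingers measure 114 mm over their backs; the gripper's body (76 mm by 85 mm) begins 54 mm behind the grasp point. The pads swing forward as they close: fully open they stand 13 mm farther back than shut.
Start: joints at [1.06, 0.15, 1.437, -0, 1.554, -0.134], TCP at [0.212, 0.535, 0.25] pointing down, gripper open.
Joint ranges: [-2.8, 2.8], [-0.68, 2.1], [0.12, 2.68], [-1.39, 4.53], [0.16, 2.79], [-2.81, 2.81]. Speed limits (rad/s): [1.89, 1.89, 2.22, 3.01, 3.01, 3.01].

## Interface

Orientations are given as a unit quaternion [w, x, y, z].
In Python, from cell import read_state, capture, finish_job gives the robot as it stands.
- The arm moves only by the shell command python3 -m jog 'ROWS' [FORCE]. ROWS is JSON, one flat list of numbers, 5 for each row, row after row: the shift along the tool's x, y, z in cm, then the turn about the tool's x in rad, then the opening, from 0 (shut) to 1 (fully open). A call has 1 to 10 rows; each row is the pose to reach, as a shift and turn from the pose commanded when the call began, along the tool's axes at that moment; what a row does not reach only later rows make up. A row lasts 1/12 s, in which the tool goes at most 41.7 mm and 7.16 degrees, less where a joint would pass 70% of its speed; a pose out of reach is approached as far as the arm can. A call with a gripper value outside its range is refused whole. The fingers move at their own pace and stop on an object; FORCE is the grip in N (left out, the last holds). Time passes only in rows, so rows that repeat a pose let the fingers close. It gives the time, the measured TCP pose, the force and the opening at its end, in the units of the state.
- read_state(): the state, without advancing time (a new reading comes with each control period).
- capture(name): name is "scene" or "top"; returns a dict with "frame" (400x640x3 uint8, red, green, blue), "intrinsics" (3x3 intrinsics, pixels), "k1" (the pictures are not rectified: a ray, as slopes to the right and down, at radius r is drawn at 1 + k1 r^2 times it, then the intrinsics apply), "camera_from_world" (4x4, takes a point from world to camera coordinates). Camera axes: x right, y down, z forward; pixel columns grow to the right and rows downward; lengths in m; the calibration is good to about 2 mm. A picture is of the moment at which its call begins. There is no depth.
- finish_job(): hands the job in, once; it reports no verdict.
The state is a dict: "t": time; "q": joint angles; "qvel": joint speeds; "effort": joint torques, N m; "ee_pos": TCP position; "tcp_rot": TCP orientation; "force": force on the tool from outside, world axes, zero at the start; "wrist_torque": the same for the moment, N m; "opening": finger opening in m.
Only numpy, scipy, OpenCV 4.12 (cv2) and the standard library are available. Lean on these libraries where they do the work, as an engineer would, in place of code of your own. Each camera call takes 0.05 s, during which the arm holds its last target.

## Task

Lift the small cabinet's sloping door to the stay's half-way catch, let it rest there with your hand off it, then take a fresh hold and raise it on until the stay locks it up at the top, and let go. With the door standing locked, press the rocker switch inside so that it snaps on, then tip the stay's release lever over past its centre and have the door come down fully shut without a slam. Leave the other things on the bench where they are.

Things in the scene. Friction and masses are not known exactly. Their poses are not given: they have to be found in the camera images.
- cabinet: Low birch plywood winder cabinet, fixed; 176 mm deep (x), 280 wide (y), 105 high at the back sloping to 36 at the front. Origin under its middle; +x to its back (hinge side), z up; its front (-x) faces roughly to the robot. Two winder drums at the back left inside. A thin steel bracket 175 mm high, 25 mm outside its right (-y) side, carries the stay's release lever.
- door (a joint): Door angle about the cabinet's y axis through door_axis: 0 shut (sloping 0.411 rad down to the front), grows as raised; slope above level = value - 0.411. The stay catches it on the way up: half-way catch, rests at about 0.80; top catch, rests at about 1.65; raise some 0.06 past each to be sure. End stop 1.75. The catches hold only while joint lever is near 0.
- door_axis (a point): Middle of the door's hinge axis, fixed in the cabinet at x 60 mm, z 105 mm. The door weighs about 0.36 kg, 2 to 4 N at the pull, more if lifted fast, for a damper slows it. Unlocked, it sinks shut from the top by itself in about 3 s.
- door_pull (a point): Place to pinch on the door's pull: a flat aluminium plate 12 mm thick, 90 mm long along y, that stands square off the door's outer face to 52 mm above the door's underside (42 mm above the outer face). The point is in the mid-plane of the plate, at its middle, 26 mm above the outer face, 150 mm from the hinge axis along the door.
- door_edge (a point): Middle of the door's free edge, on its underside, 170 mm from the hinge axis. The door is a flat plywood panel 280 mm wide, 10 mm thick; its underside lies in a plane through the hinge axis. Shut, the edge rests on the cabinet's front; raised, fingers can go under it.
- lever (a joint): Release lever of the stay, a steel seesaw outside the cabinet's right side: 0 = catching (start), 0.5 rad = released. It snaps over past its centre at 0.25 and stays there. While the door is raised it flicks up to 0.16 and back at each catch. About 2 to 4 N down on its pad tips it.
- lever_pad (a point): Middle of the upper face of the lever's pad, 30 mm (x) by 44 mm (y), 54 mm in front of the lever's pivot; it stands about 0.18 m above the bench. Pressing it down about 27 mm tips the lever all the way.
- rocker (a joint): Black rocker switch (cap 46 x 26 mm) in a low box inside on the cabinet's floor: 0 = off (start, near end raised), 0.44 rad = on (near end down). It snaps over past 0.22.
- rocker_end (a point): Upper face of the switch's near end, 18 mm from its pivot, the end that is raised at the start. Pressing it down about 8 mm with 4 to 5 N snaps it on. The switch's length runs along the cabinet's x, give or take 0.3 rad.
- caseback_wrench: Bystander: steel T-shaped case back wrench lying flat, 164 mm long. Origin under its middle.
- movement_ring: Bystander: green plastic ring, 44 mm across, 12 mm high. Origin under its centre.
- glass_dome: Bystander: small clear dome with a knob, 60 mm across, 71 mm high. Origin under its centre.
- tweezer_block: Bystander: aluminium block 50 x 100 x 35 mm with three steel tweezers standing up to 98 mm. Origin under its centre.
- oil_jar: Bystander: small glass jar 40 mm across, 45 mm high. Origin under its centre.
- loupe: Bystander: black eye loupe, 38 mm across, 34 mm high. Origin under its centre.
- screwdriver: Bystander: small screwdriver lying flat, 130 mm. Origin under its middle.

How it is judged:
By the outcome, as a careful person would: the job done as asked, in the order asked, and still so for the second after the job is handed in, with the robot touching nothing.
It also fails if it takes over 72 s, if anything falls off the work surface, if the arm or the gripper's body presses on something with over 40 N, if the wrist force passes 120 N, or if a joint passes its speed limit or range.

## Working session

There is one attempt and no reset: what is moved stays moved. The work goes in short steps, Python scripts to look and compute and a shell command to move; the robot and the scene stay as the last step left them, time stands still between calls to the robot, and variables do not carry over. Pictures are saved under pics/ and viewed, and the job is handed in when it is done.

```bash
ls; mkdir -p pics
python3 - <<'E'
from cell import *
import cv2,json
s=read_state();print(s)
for n in("scene","top"):
    c=capture(n);cv2.imwrite(f"pics/{n}0.png",c["frame"][:,:,::-1]);print(n,c["intrinsics"],c["k1"],c["camera_from_world"])
E
```

```text
pics
{'t': 0.0, 'q': array([ 1.05996637e+00,  1.50968949e-01,  1.43802840e+00,  1.00245818e-05,
        1.55379500e+00, -1.33997688e-01]), 'qvel': array([ 0.00256439, -0.00015343,  0.00200028, -0.00044355, -0.00158862,
       -0.00041021]), 'effort': array([ 3.54876875e-05, -7.13075423e+01, -5.70844352e+01, -2.97375736e-04,
        9.14142409e-03,  7.48543329e-06]), 'ee_pos': array([0.21149073, 0.53445267, 0.24968647]), 'tcp_rot': array([ 0.6944546 ,  0.13204229,  0.69473012, -0.13284465]), 'force': array([-0.07711621, -0.13973019, -0.21223132]), 'wrist_torque': array([ 0.01556824,  0.03731657, -0.00737338]), 'opening': 0.08498429725104713}
scene [[484.5150717    0.         316.06712892]
 [  0.         484.5150717  202.30314009]
 [  0.           0.           1.        ]] -0.0634552310329011 [[ 0.74259568  0.66971307 -0.00600478 -0.40433008]
 [ 0.49502086 -0.55488731 -0.66862129 -0.1757088 ]
 [-0.45111639  0.49354279 -0.74357886  1.93067604]
 [ 0.          0.          0.          1.        ]]
top [[443.52790125   0.         328.10211308]
 [  0.         443.52790125 205.54869361]
 [  0.           0.           1.        ]] -0.09581904113802887 [[ 0.00914984 -0.99991207  0.00959837 -0.00794922]
 [-0.99203085 -0.01028314 -0.12557487  0.52824908]
 [ 0.12566252 -0.00837289 -0.99203771  1.56262228]
 [ 0.          0.          0.          1.        ]]
```

View pics/scene0.png

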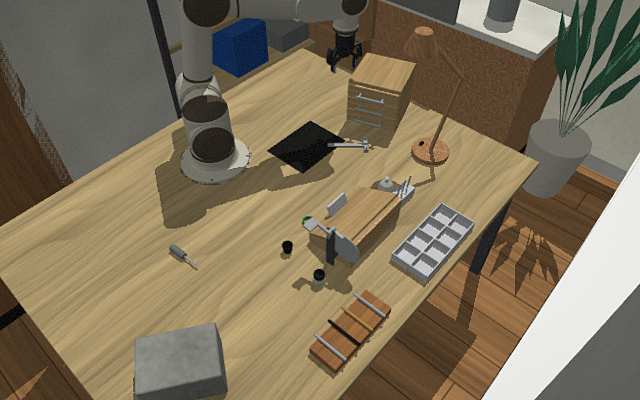

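View pics/top0.png

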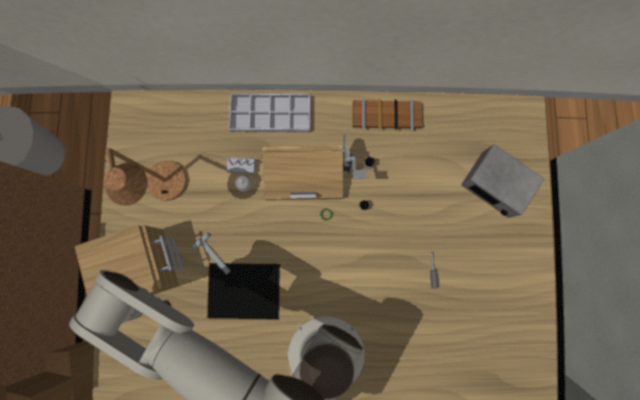

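The top view shows the cabinet at about columns 262–345, rows 147–200, with the pull at (302,195) and the lever to its right at (355,165). I'll zoom in.

```bash
cat > h.py <<'E'
from cell import *
import cv2,numpy as np
def ray(c,u,v):
    K=np.array(c["intrinsics"]);T=np.array(c["camera_from_world"])
    d=np.array([(u-K[0,2])/K[0,0],(v-K[1,2])/K[1,1]]);s=d.copy()
    for _ in range(30): s=d/(1+c["k1"]*(s@s))
    R=T[:3,:3];o=-R.T@T[:3,3];r=R.T@np.array([s[0],s[1],1]);return o,r/np.linalg.norm(r)
def onz(c,u,v,z):
    o,r=ray(c,u,v);return o+r*(z-o[2])/r[2]
def tri(c1,p1,c2,p2):
    o1,r1=ray(c1,*p1);o2,r2=ray(c2,*p2)
    A=np.stack([r1,-r2],1);t=np.linalg.lstsq(A,o2-o1,rcond=None)[0]
    a=o1+r1*t[0];b=o2+r2*t[1];return (a+b)/2,np.linalg.norm(a-b)
def proj(c,P):
    T=np.array(c["camera_from_world"]);p=T[:3,:3]@P+T[:3,3];s=p[:2]/p[2];s=s*(1+c["k1"]*(s@s));K=np.array(c["intrinsics"]);return np.array([K[0,0]*s[0]+K[0,2],K[1,1]*s[1]+K[1,2]])
def crop(c,x0,y0,x1,y1,k,fn):
    im=c["frame"][y0:y1,x0:x1,::-1];im=cv2.resize(im,None,fx=k,fy=k,interpolation=cv2.INTER_CUBIC)
    for x in range((x0+9)//10*10,x1,10):
        cv2.putText(im,str(x),(int((x-x0)*k),8),0,.3,(0,0,255),1);cv2.line(im,(int((x-x0+.5)*k),10),(int((x-x0+.5)*k),16),(0,0,255),1)
    for y in range((y0+9)//10*10,y1,10):
        cv2.putText(im,str(y),(0,int((y-y0+.5)*k)),0,.3,(0,0,255),1);cv2.line(im,(20,int((y-y0+.5)*k)),(26,int((y-y0+.5)*k)),(0,0,255),1)
    cv2.imwrite("pics/"+fn,im)
E
python3 - <<'E'
from h import *
crop(capture("scene"),280,165,420,275,5,"s1.png");crop(capture("top"),215,130,385,225,4.6,"t1.png")
E
```

```text
(no output)
```

View pics/s1.png

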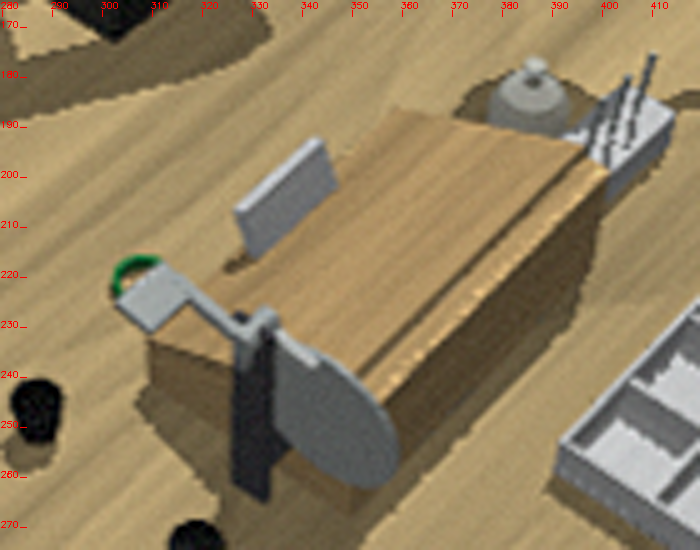

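View pics/t1.png

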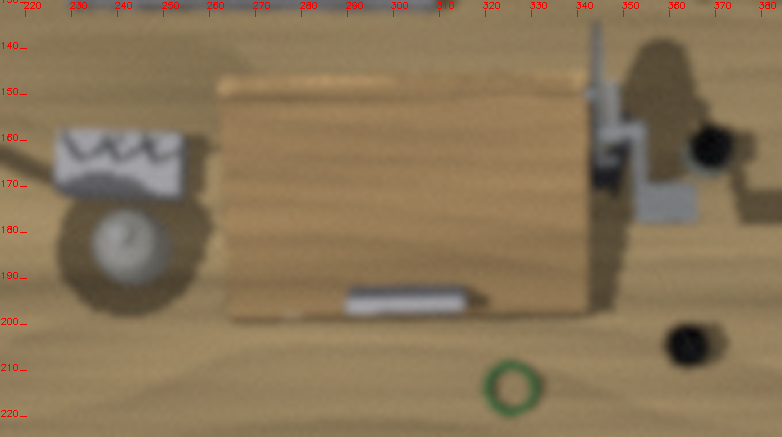

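Run:
```python
from h import *
np.set_printoptions(precision=4,suppress=True)
t=capture("top");s=capture("scene")
for n,p,z in [("frontL",(263.8,199.3),.0463),("frontR",(341.3,198.2),.0463),("backL",(261.3,146),.105),("backR",(342,145),.105)]:
    print(n,onz(t,*p,z))
for n,p,z in [("backL",(400,198.5),.105),("backR",(355,247),.105)]: print("s",n,onz(s,*p,z))
# pull: top face front corners (edge toward robot)
print("pullFL",tri(s,(342.5,192.3),t,(289.5,197.5)));print("pullFR",tri(s,(326.3,206.5),t,(315.3,196.5)))
print("pad", tri(s,(308.5,223.5),t,(358.8,174)))
for a in [(312,216.5),(319,223)]: print(a,onz(s,*a,.18))
for a in [(352,170.5),(364,169.5),(365.5,178),(353,178.5)]: print(a,onz(t,*a,.18))
for n,p,z in [("dome",(241,182),.0),("ring",(325,213.5),.012),("loupe",(363.5,204.5),.034),("jar",(368.5,161.5),.045)]: print(n,onz(t,*p,z))
```

```text
frontL [0.5468 0.2276 0.0463]
frontR [ 0.5536 -0.0497  0.0463]
backL [0.7271 0.2338 0.105 ]
backR [ 0.7336 -0.0489  0.105 ]
s backL [0.7242 0.2261 0.105 ]
s backR [ 0.7388 -0.0341  0.105 ]
pullFL (array([0.5488, 0.1328, 0.0853]), np.float64(0.0006330145849073746))
pullFR (array([0.5527, 0.0428, 0.0896]), np.float64(0.0007152011015042131))
pad (array([ 0.6132, -0.1041,  0.1822]), np.float64(0.0063029002573431634))
(312, 216.5) [ 0.5991 -0.0776  0.18  ]
(319, 223) [ 0.6324 -0.0826  0.18  ]
(352, 170.5) [ 0.6272 -0.0794  0.18  ]
(364, 169.5) [ 0.6311 -0.1191  0.18  ]
(365.5, 178) [ 0.6026 -0.124   0.18  ]
(353, 178.5) [ 0.6004 -0.0828  0.18  ]
dome [0.6172 0.3206 0.    ]
ring [0.5017 0.008  0.012 ]
loupe [ 0.5333 -0.1303  0.034 ]
jar [ 0.6894 -0.1477  0.045 ]
```

```bash
cat >> h.py <<'E'
C=[0.648,0.0905,0.025]
def W(p,C=C):
    c,s=np.cos(C[2]),np.sin(C[2]);return np.array([C[0]+c*p[0]-s*p[1],C[1]+s*p[0]+c*p[1],p[2]])
def D(r,y,n,th=0):  # along door, y, above underside
    a=th-.411;return np.array([.06-r*np.cos(a)+n*np.sin(a),y,.105+r*np.sin(a)+n*np.cos(a)])
E
cat > ov.py <<'E'
from h import *
import sys
def ov(C,tag,th=0):
    pts=[D(.17,y,n,th) for y in(-.14,.14) for n in(0,.01)]+[[.088,y,.105] for y in(-.14,.14)]+[D(r,y,n,th) for r in(.144,.156) for y in(-.045,.045) for n in(.01,.052)]+[[-.088,-.14,0],[.088,-.14,0],[-.088,.14,0],[.088,.14,0]]
    for n,b in(("scene",(290,165,410,275,6)),("top",(250,130,380,225,6))):
        c=capture(n);k=6;x0,y0,x1,y1,_=b
        im=cv2.resize(c["frame"][y0:y1,x0:x1,::-1],None,fx=k,fy=k,interpolation=cv2.INTER_CUBIC)
        for p in pts:
            u=proj(c,W(p,C));q=((u-[x0,y0]+.5)*k).astype(int);cv2.circle(im,tuple(map(int,q)),2,(0,0,255),-1)
        cv2.imwrite(f"pics/{tag}_{n}.png",im)
if __name__=="__main__": ov(C,"ov")
E
python3 ov.py
```

```text
(no output)
```

View pics/ov_scene.png

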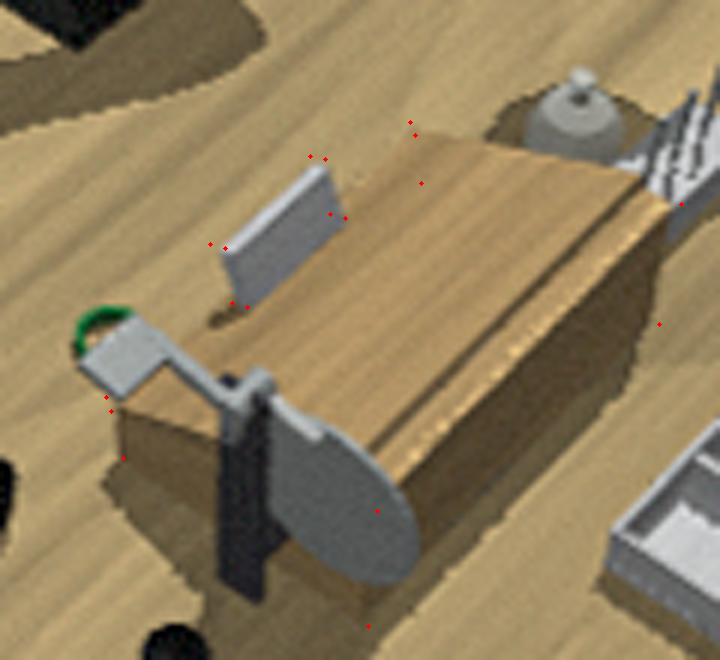

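View pics/ov_top.png

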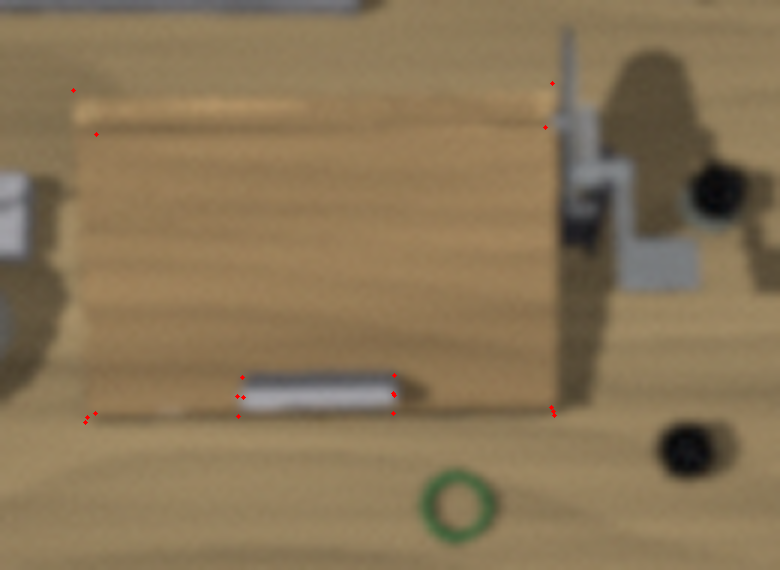

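```bash
sed -i 's/^C=.*/C=[0.651,0.0895,0.02]/' h.py
cat >> h.py <<'E'
from scipy.spatial.transform import Rotation as Ro
def Rt(s=None):
    s=s or read_state();q=s["tcp_rot"];return Ro.from_quat([q[1],q[2],q[3],q[0]]).as_matrix()
def rel(p,s=None):
    s=s or read_state();return np.round(100*(Rt(s).T@(np.array(p)-s["ee_pos"])),2)
E
python3 - <<'E'
from h import *
np.set_printoptions(precision=4,suppress=True)
R=Rt();print(R)
yw=np.array([np.cos(C[2]),np.sin(C[2]),0])
y=R[:,1];z=R[:,2]
a=np.arctan2(yw@z,yw@y);print("turn",a,a-np.pi*np.sign(a), np.degrees(a))
P=W(D(.15,0,.044));print("P",P,"TCP",P+[0,0,.007])
print("rel above",rel(P+[0,0,.08]))
E
```

```text
[[-0.0001  0.368   0.9298]
 [-0.0002  0.9298 -0.368 ]
 [-1.     -0.0003 -0.0001]]
turn 1.1739836613465884 -1.9676089922432047 67.26430901247524
P [0.5559 0.0876 0.0854] TCP [0.5559 0.0876 0.0924]
rel above [  8.48 -28.89  48.47]
```

```bash
python3 -m jog '[0,-14,24,0.6,0.5, 0,-14,24,0.6,0.5, 0,-14,24,0.6,0.5, 0,-14,24,0.6,0.5, 0,-28.9,48.5,1.17,0.5, 0,-28.9,48.5,1.17,0.5, 0,-28.9,48.5,1.17,0.5, 0,-28.9,48.5,1.17,0.5, 0,-28.9,48.5,1.17,0.5, 0,-28.9,48.5,1.17,0.5]' 25; python3 -c "
from h import *
P=W(D(.15,0,.044))
print(Rt(),rel(P+[0,0,.08]),read_state()['opening'],read_state()['q'])"
```

```text
t: 1.23
ee_pos: [0.4672, 0.203, 0.2505]
tcp_rot: [0.504, 0.496, 0.504, -0.496]
force: [0.1, 1.0, -0.4]
opening: 0.0424
[[ 4.81483627e-04  9.99869210e-01  1.61657165e-02]
 [ 1.05040507e-04  1.61656677e-02 -9.99869322e-01]
 [-9.99999879e-01  4.83118762e-04 -9.72432642e-05]] [ 8.52  8.68 11.69] 0.042420685854852765 [ 2.58659899e-01  1.26511528e-02  1.58547916e+00 -2.16185947e-05
  1.54297001e+00  2.42494098e-01]
```

```bash
python3 -m jog '[0,4,4,0,0.5, 0,8.5,8,0,0.5, 2,8.8,11.6,0,0.5, 7,8.8,11.6,0,0.5, 8,8.8,11.6,0,0.5, 8,8.8,11.6,0,0.5]'
python3 - <<'E'
from h import *
P=W(D(.15,0,.044));print(P,rel(P+[0,0,.007]))
crop(capture("scene"),280,125,420,255,5,"s2.png");crop(capture("top"),215,130,385,225,4.6,"t2.png")
E
```

```text
t: 1.73
ee_pos: [0.5555, 0.0892, 0.1645]
tcp_rot: [0.503, 0.492, 0.507, -0.497]
force: [-0.8, -0.6, -2.3]
opening: 0.0427
[0.5559316  0.08759838 0.08540682] [7.21 0.1  0.16]
```

View pics/s2.png

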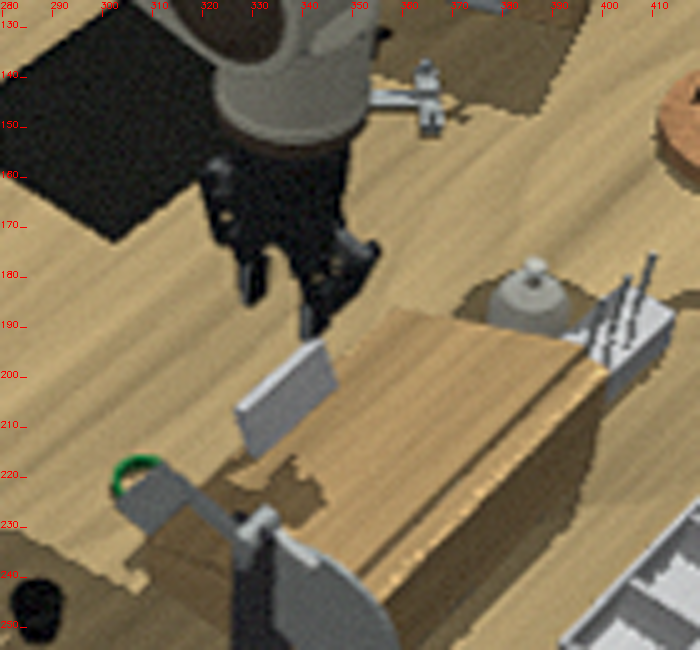

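View pics/t2.png

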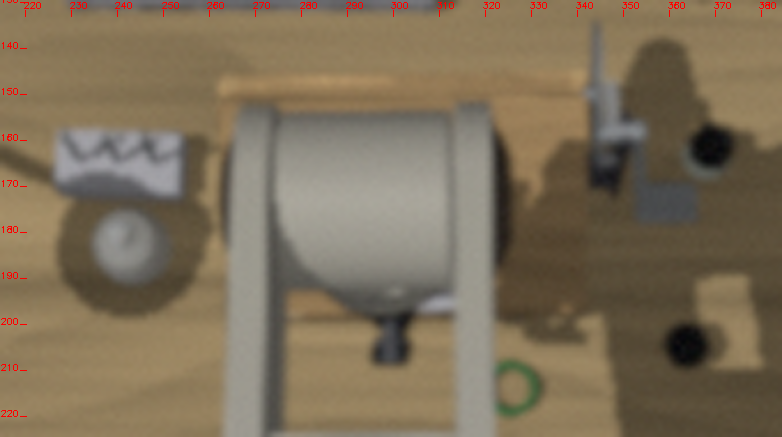

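Run:
```python
from h import *
p=read_state()["ee_pos"];print(p)
for n in("scene","top"):
    c=capture(n)
    for dx in(-.021,0,.021):print(n,proj(c,p+[dx,0,-.013]))
```

```text
[0.55688214 0.09122874 0.17060863]
scene [332.1765045  182.39633374]
scene [336.97119025 185.41244219]
scene [341.8221008  188.46444973]
top [300.18182199 198.29654758]
top [300.29116995 192.05061462]
top [300.40116371 185.82847965]
```

Run:
```python
from h import *
for i in range(4):
    s=read_state();print(s["t"],s["ee_pos"],s["qvel"].max(),s["force"])
    capture("top")
```

```text
1.9333 [0.55761418 0.09192605 0.17262952] 0.005302575636063484 [-0.11201108 -1.01046136  0.33964319]
1.9833 [0.55766317 0.09202126 0.17275594] 0.005776789640243648 [ 0.69317072 -0.37924959  0.29856057]
2.0333 [0.55762058 0.0920036  0.17256463] 0.007548572017033042 [-0.58066462  0.6248156   0.02051942]
2.0833 [0.55749686 0.09193604 0.17222015] 0.008062971421510903 [-1.59439763  0.05644297 -0.37723333]
```

```bash
python3 -m jog '[2,-0.1,0.4,0,0.5, 4,-0.1,0.4,0,0.5, 5.5,-0.1,0.4,0,0.5, 6.5,-0.1,0.4,0,0.5, 7.3,-0.1,0.4,0,0.5, 7.9,-0.1,0.4,0,0.5, 7.9,-0.1,0.4,0,0.5, 7.9,-0.1,0.4,0,0.5]'
python3 - <<'E'
from h import *
s=read_state();print(s["ee_pos"],s["force"],s["opening"])
crop(capture("scene"),280,125,420,255,5,"s3.png")
E
```

```text
t: 2.8
ee_pos: [0.5564, 0.0872, 0.0918]
tcp_rot: [0.506, 0.494, 0.506, -0.494]
force: [0.3, 0.2, 0.1]
opening: 0.0427
[0.55643237 0.0871544  0.09175678] [0.29449757 0.22261314 0.13289873] 0.04268199680686818
```

View pics/s3.png

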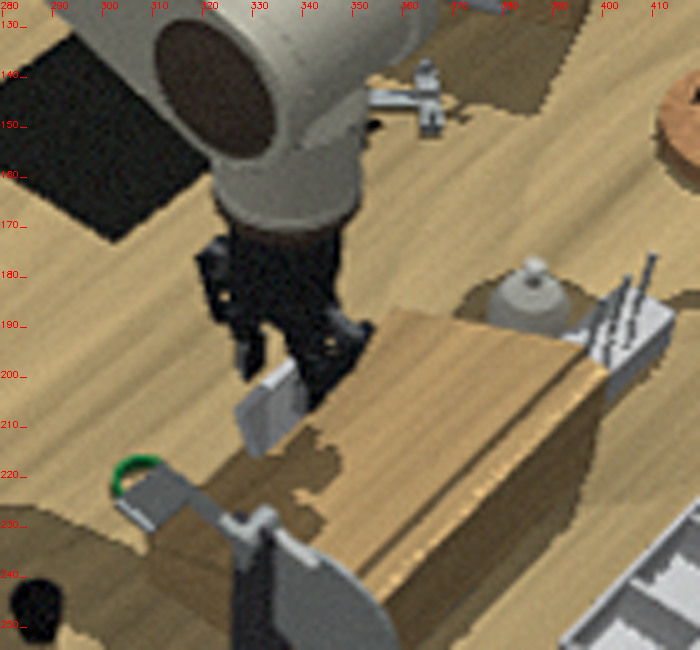

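The fingers straddle the pull: front tip at (330,200), rear tip at (341,206). Nothing is touching yet, so I'll close now.

```bash
python3 -m jog '[0,0,0,0,0.3, 0,0,0,0,0.1, 0,0,0,0,0, 0,0,0,0,0, 0,0,0,0,0, 0,0,0,0,0]' 25
python3 - <<'E'
from h import *
s=read_state();print(s["ee_pos"],s["force"],s["opening"])
P0=W(D(.15,0,.042))
for th in np.arange(0,.9,.08):
    print(round(th,2),np.round(100*(W(D(.15,0,.042,th))-P0),2))
E
```

```text
t: 3.35
ee_pos: [0.5581, 0.0871, 0.0927]
tcp_rot: [0.507, 0.495, 0.505, -0.493]
force: [10.7, 0.9, 1.0]
opening: 0.0183
[0.55807107 0.08713811 0.09271953] [10.73504834  0.85362965  1.01102573] 0.018341926177907215
0.0 [0. 0. 0.]
0.08 [-0.12 -0.    1.24]
0.16 [-0.14 -0.    2.49]
0.24 [-0.07 -0.    3.73]
0.32 [0.11 0.   4.96]
0.4 [0.38 0.01 6.18]
0.48 [0.75 0.02 7.37]
0.56 [1.22 0.02 8.52]
0.64 [1.77 0.04 9.64]
0.72 [ 2.42  0.05 10.71]
0.8 [ 3.14  0.06 11.72]
0.88 [ 3.95  0.08 12.67]
```

```bash
python3 -m jog '[-0.3,0.15,0,0,0, -0.8,0.1,0,0,0, -1.3,0.05,0,0,0, -1.9,0.05,0,0,0, -2.5,0.05,0,0,0, -3.1,0.1,0,0,0, -3.7,0.1,0,0,0, -4.3,0.2,0,0,0, -4.9,0.3,0,0,0, -5,0.3,0,0,0]'
python3 - <<'E'
from h import *
s=read_state();print(s["ee_pos"],s["force"],s["opening"])
crop(capture("scene"),280,125,420,255,5,"s4.png")
E
```

```text
t: 4.18
ee_pos: [0.5584, 0.0872, 0.1423]
tcp_rot: [0.506, 0.493, 0.506, -0.494]
force: [-10.5, -0.7, 0.7]
opening: 0.0124
[0.55839772 0.08715682 0.14229613] [-10.51438349  -0.73856832   0.6590883 ] 0.012380191386503881
```

View pics/s4.png

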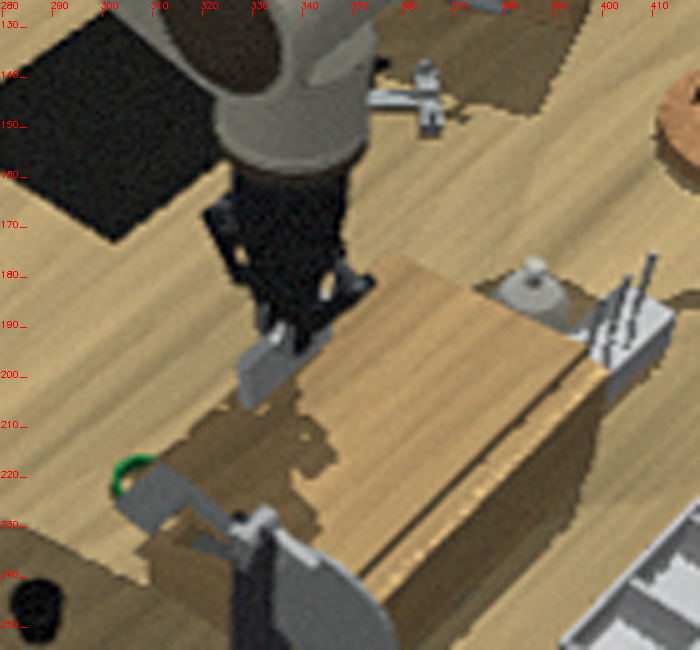

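```bash
python3 -m jog '[-0.5,-0.1,0,0,0, -1.1,0,0,0,0, -1.7,0.2,0,0,0, -2.2,0.4,0,0,0, -2.7,0.6,0,0,0, -3.2,0.85,0,0,0, -3.7,1.1,0,0,0, -4.2,1.35,0,0,0, -4.5,1.55,0,0,0, -4.5,1.6,0,0,0]'
python3 - <<'E'
from h import *
s=read_state();print(s["ee_pos"],s["force"],s["opening"])
E
```

```text
t: 5.07
ee_pos: [0.5732, 0.0875, 0.1865]
tcp_rot: [0.505, 0.492, 0.507, -0.496]
force: [-24.3, -1.1, 2.4]
opening: 0.0116
[0.57322273 0.08749463 0.18645573] [-24.25098377  -1.14236602   2.42802465] 0.011636899396868145
```

Run:
```python
from h import *
s=read_state();print(s["ee_pos"],s["force"],s["opening"],s["wrist_torque"])
crop(capture("scene"),280,105,420,235,5,"s5.png")
crop(capture("top"),215,130,385,225,4.6,"t5.png")
```

```text
[0.57322273 0.08749463 0.18645573] [-24.25098377  -1.14236602   2.42802465] 0.011636899396868145 [-0.37707171  5.33559362  0.03107903]
```

View pics/s5.png

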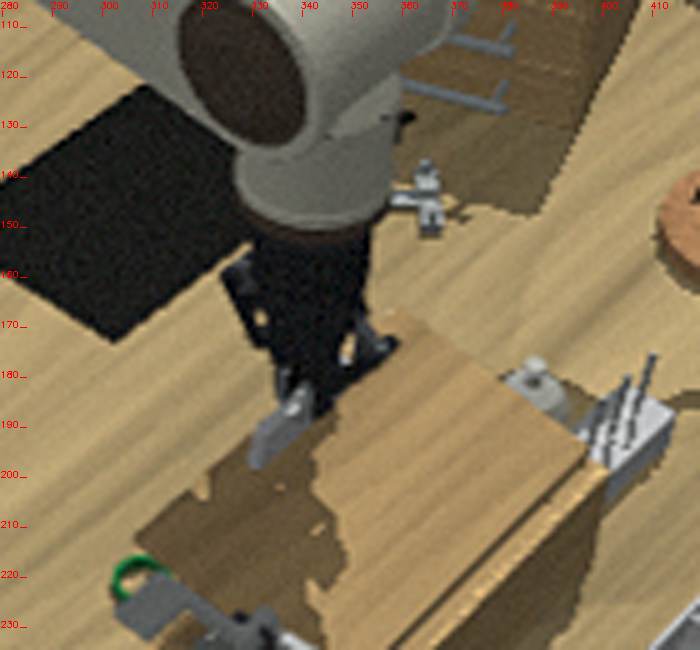

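View pics/t5.png

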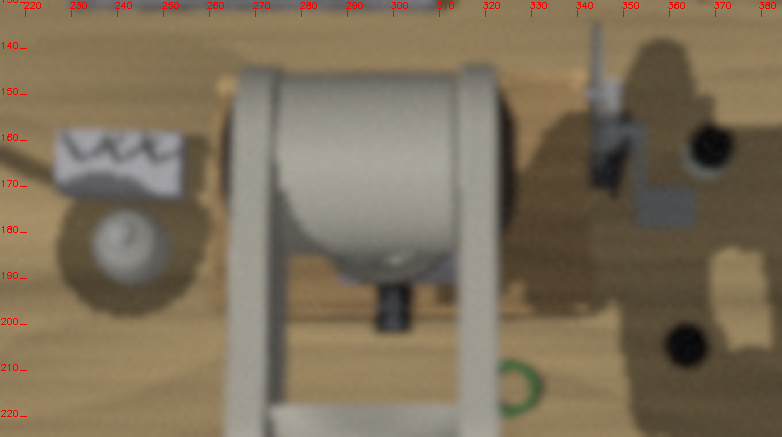

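```bash
python3 -m jog '[0,-0.4,0,0,0, -0.5,-0.2,0,0,0, -1.0,0.1,0,0,0, -1.5,0.4,0,0,0, -1.9,0.65,0,0,0, -1.9,0.65,0,0,0]'
python3 - <<'E'
from h import *
s=read_state();print(s["ee_pos"],s["force"],s["opening"])
crop(capture("scene"),280,105,420,235,5,"s6.png")
E
```

```text
t: 5.67
ee_pos: [0.5826, 0.0877, 0.2047]
tcp_rot: [0.506, 0.494, 0.506, -0.494]
force: [14.9, 1.7, -24.4]
opening: 0.0115
[0.58263689 0.0877275  0.20469051] [ 14.89738266   1.73414473 -24.35989544] 0.011461563471859821
```

View pics/s6.png

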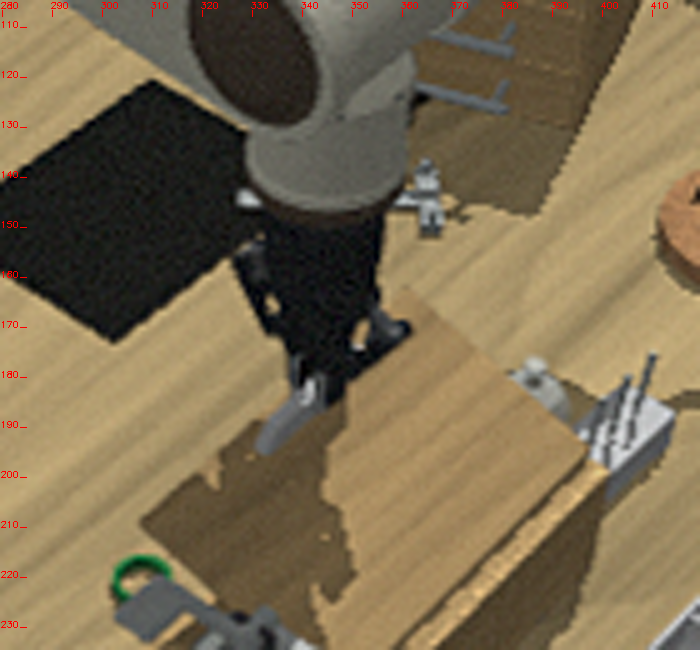

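```bash
python3 -m jog '[0.1,0.3,0,0,0, -0.1,0.6,0,0,0, -0.35,0.9,0,0,0, -0.6,1.2,0,0,0, -0.85,1.5,0,0,0, -1.1,1.8,0,0,0, -1.1,1.8,0,0,0, -1.1,1.8,0,0,0]'
python3 - <<'E'
from h import *
s=read_state();print(s["ee_pos"],s["force"],s["opening"])
p=s["ee_pos"]-W([.06,0,.105]);a=np.arctan2(p[2],-p[0]);print(np.hypot(p[0],p[2]),a,s["force"]@[np.sin(a),0,np.cos(a)],s["force"]@[-np.cos(a),0,np.sin(a)])
crop(capture("scene"),280,105,420,235,5,"s7.png")
E
```

```text
t: 6.38
ee_pos: [0.5938, 0.0881, 0.2181]
tcp_rot: [0.503, 0.49, 0.509, -0.497]
force: [-68.6, -4.1, 37.4]
opening: 0.0111
[0.59382111 0.0881093  0.21810779] [-68.55678457  -4.10865873  37.42692163] 0.011147329098752273
0.16285408602086412 0.7677727766400422 -20.68790840944554 75.31810950064585
```

View pics/s7.png

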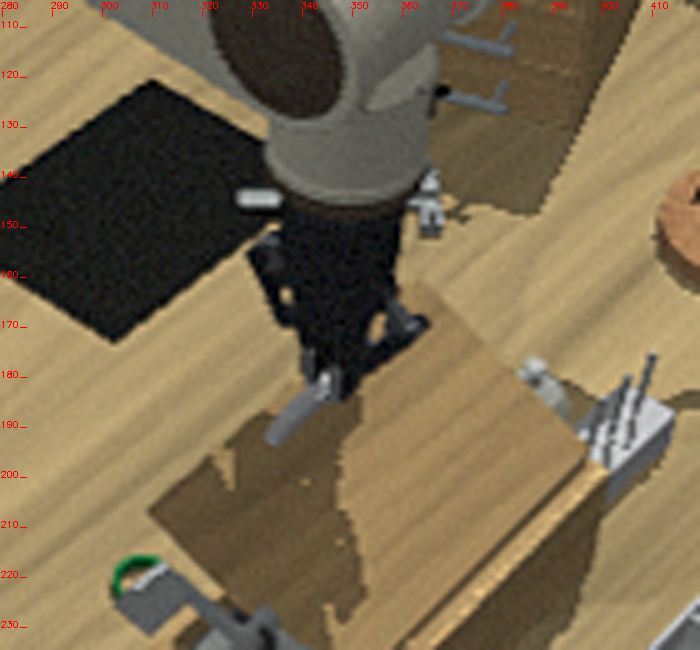

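```bash
python3 -m jog '[-0.1,-0.1,0,0,0, -0.2,-0.2,0,0,0, -0.2,-0.2,0,0,0]'
python3 - <<'E'
from h import *
s=read_state();print(s["ee_pos"],s["force"],s["opening"])
p=s["ee_pos"]-W([.06,0,.105]);a=np.arctan2(p[2],-p[0]);print(np.hypot(p[0],p[2]),a,s["force"]@[np.sin(a),0,np.cos(a)],s["force"]@[-np.cos(a),0,np.sin(a)])
E
```

```text
t: 6.68
ee_pos: [0.5937, 0.0881, 0.2188]
tcp_rot: [0.504, 0.491, 0.508, -0.496]
force: [-40.8, -1.3, 13.9]
opening: 0.0117
[0.59374065 0.08811549 0.21879014] [-40.80515033  -1.26814716  13.89043064] 0.011746095896899988
0.16338646335110635 0.7704354329824081 -18.450779198220687 38.956040660189416
```

```bash
python3 -m jog '[-0.2,-0.2,0,0,0, -0.4,-0.05,0,0,0, -0.6,0.1,0,0,0, -0.8,0.25,0,0,0, -0.8,0.25,0,0,0]'
python3 - <<'E'
from h import *
s=read_state();print(s["ee_pos"],s["force"],s["opening"])
p=s["ee_pos"]-W([.06,0,.105]);a=np.arctan2(p[2],-p[0]);print(np.hypot(p[0],p[2]),a,s["force"]@[np.sin(a),0,np.cos(a)],s["force"]@[-np.cos(a),0,np.sin(a)])
c=capture("scene");crop(c,280,105,420,235,5,"s8.png")
for th in(.75,.8,.85,.9):print(th,[proj(c,W(D(.17,y,.01,th))) for y in(.14,-.14)])
E
```

```text
t: 7.1
ee_pos: [0.5993, 0.0881, 0.2267]
tcp_rot: [0.505, 0.493, 0.507, -0.495]
force: [-11.9, -1.1, -0.2]
opening: 0.0114
[0.59929606 0.08811332 0.22666232] [-11.91040807  -1.05298122  -0.17702581] 0.011363752789324529
0.16515692316571304 0.8280985534707089 -8.89348256829598 7.924337598124748
0.75 [array([361.46109339, 160.66895492]), array([307.50834513, 206.96933771])]
0.8 [array([362.41501554, 159.46670003]), array([308.29423102, 205.87515991])]
0.85 [array([363.46339689, 158.343581  ]), array([309.18088192, 204.86941228])]
0.9 [array([364.6048889 , 157.30342716]), array([310.16758047, 203.95587906])]
```

View pics/s8.png

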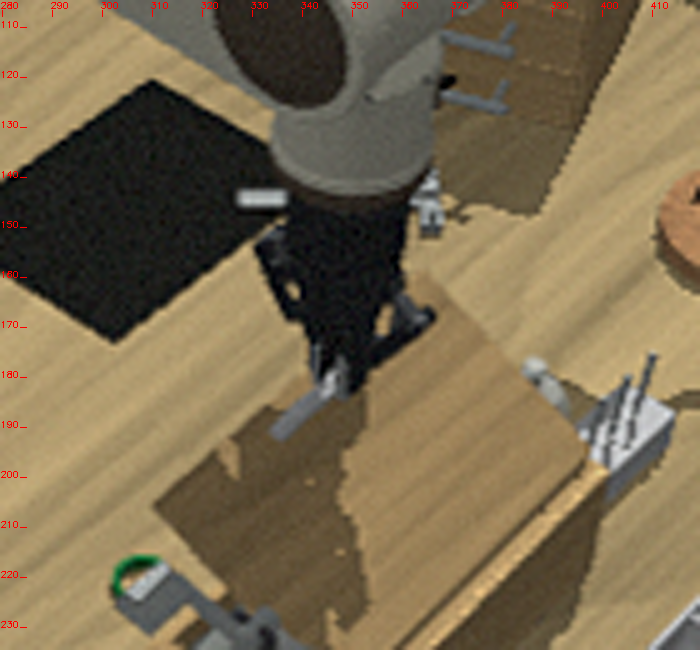

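```bash
python3 -m jog '[-0.3,0.25,0,0,0, -0.55,0.5,0,0,0, -0.7,0.7,0,0,0, -0.7,0.7,0,0,0]'
python3 - <<'E'
from h import *
s=read_state();print(s["ee_pos"],s["force"],s["opening"])
p=s["ee_pos"]-W([.06,0,.105]);a=np.arctan2(p[2],-p[0]);print(np.hypot(p[0],p[2]),a,s["force"]@[np.sin(a),0,np.cos(a)],s["force"]@[-np.cos(a),0,np.sin(a)])
c=capture("scene");crop(c,280,105,420,235,5,"s9.png")
E
```

```text
t: 7.48
ee_pos: [0.6058, 0.0883, 0.2333]
tcp_rot: [0.505, 0.493, 0.507, -0.495]
force: [-16.5, -0.7, -1.9]
opening: 0.0112
[0.60582498 0.08830085 0.23334426] [-16.52062185  -0.70489665  -1.93186815] 0.011160075550107538
0.165926220919438 0.8843481002858699 -14.003139949820957 8.976365207072433
```

View pics/s9.png

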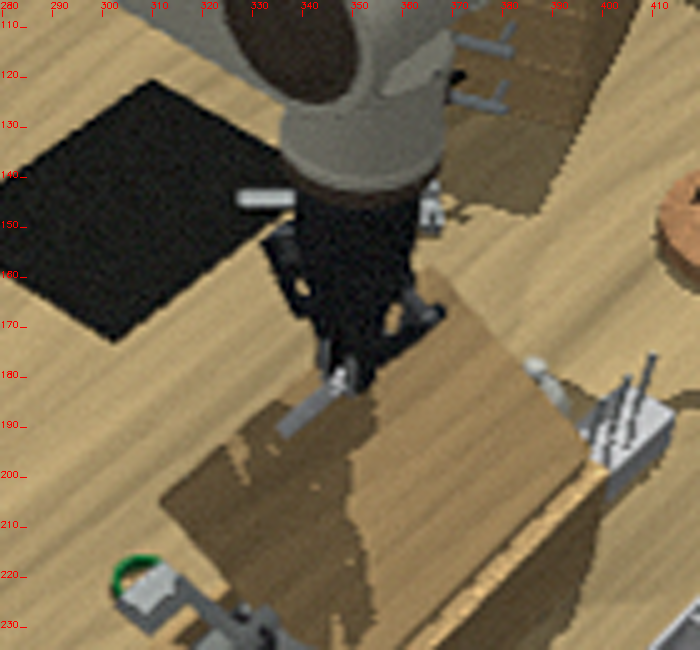

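```bash
python3 -m jog '[0.2,-0.25,0,0,0, 0.4,-0.5,0,0,0, 0.6,-0.75,0,0,0, 0.8,-1.0,0,0,0, 0.95,-1.1,0,0,0, 0.95,-1.1,0,0,0]'
python3 - <<'E'
from h import *
s=read_state();print(s["ee_pos"],s["force"],s["opening"])
p=s["ee_pos"]-W([.06,0,.105]);a=np.arctan2(p[2],-p[0]);print(np.hypot(p[0],p[2]),a,s["force"]@[np.sin(a),0,np.cos(a)],s["force"]@[-np.cos(a),0,np.sin(a)])
c=capture("scene");crop(c,280,105,420,235,5,"s10.png")
E
```

```text
t: 8.03
ee_pos: [0.5952, 0.0878, 0.2241]
tcp_rot: [0.506, 0.493, 0.506, -0.495]
force: [-11.7, -2.8, 0.5]
opening: 0.0118
[0.59517964 0.08779755 0.22411609] [-11.66234186  -2.77486334   0.45338159] 0.011844812053254052
0.16613313683160447 0.7994772126732972 -8.045759077581286 8.45467523919188
```

View pics/s10.png

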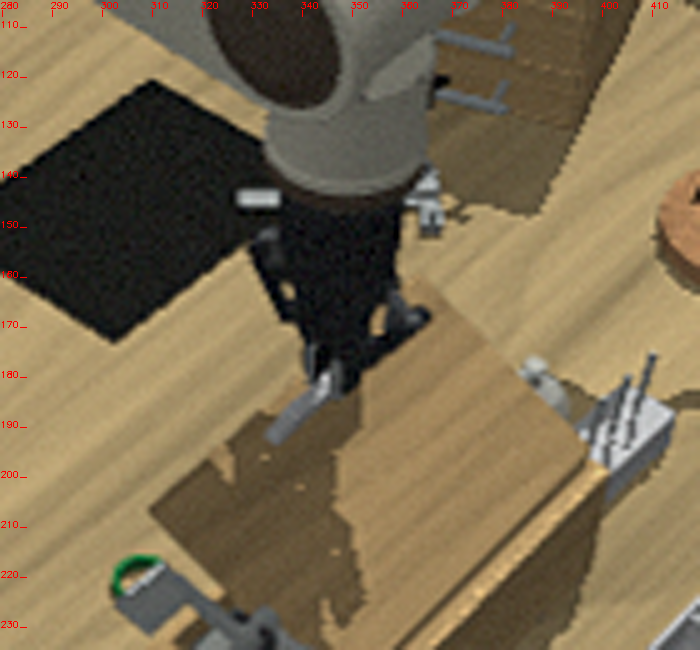

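```bash
python3 -m jog '[0.2,-0.2,0,0,0, 0.4,-0.4,0,0,0, 0.5,-0.5,0,0,0, 0.5,-0.5,0,0,0]'
python3 - <<'E'
from h import *
s=read_state();print(s["ee_pos"],s["force"],s["opening"])
p=s["ee_pos"]-W([.06,0,.105]);a=np.arctan2(p[2],-p[0]);print(np.hypot(p[0],p[2]),a,s["force"]@[np.sin(a),0,np.cos(a)],s["force"]@[-np.cos(a),0,np.sin(a)])
c=capture("scene");crop(c,280,105,420,235,5,"s11.png")
E
```

```text
t: 8.42
ee_pos: [0.591, 0.0877, 0.2192]
tcp_rot: [0.506, 0.494, 0.506, -0.494]
force: [-4.6, -1.6, -3.2]
opening: 0.0117
[0.59097651 0.08767206 0.2191887 ] [-4.60171314 -1.55357458 -3.18288934] 0.01171174172709538
0.16565571529533216 0.760540856933804 -5.477908925974168 1.1397640697737097
```

View pics/s11.png

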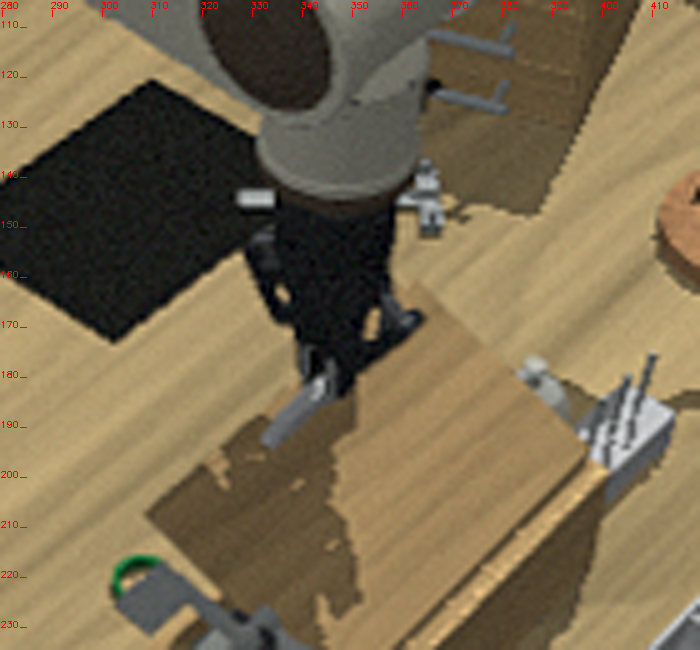

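```bash
python3 -m jog '[0,0,0,0,0.2, 0,0,0,0,0.3, 0,0,0,0,0.4, 0,0,0,0,0.5, 0,0,0,0,0.6, 0,0,0,0,0.6, 0,0,0,0,0.6]'
python3 - <<'E'
from h import *
s=read_state();print(s["ee_pos"],s["force"],s["opening"])
c=capture("scene");crop(c,280,105,420,235,5,"s12.png")
E
```

```text
t: 9.05
ee_pos: [0.5913, 0.0879, 0.2189]
tcp_rot: [0.506, 0.494, 0.506, -0.494]
force: [-0.5, -0.6, 0.1]
opening: 0.0511
[0.59130995 0.08792476 0.21887601] [-0.4920584  -0.5945677   0.14156185] 0.05106137536198007
```

View pics/s12.png

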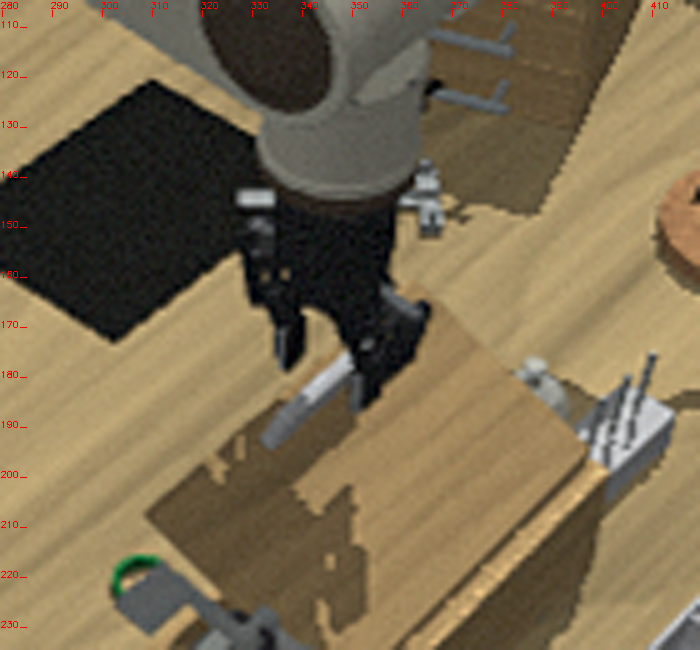

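The door stays at the catch (corner still at 309,207) with the fingers open and no force reading. I'll back off upward, then come around in front of the free edge.

```bash
python3 -m jog '[-2,0,0,0,0.6, -5,0,0,0,0.6, -7.5,0,0,0,0.6, -7.5,-3,0,0,0.4, -7.5,-6,0,0,0, -7.5,-9,0,0,0, -5,-9,0,0,0, -2,-9,0,0,0, 1,-9,0,0,0, 3,-9,0,0,0]'
python3 - <<'E'
from h import *
c=capture("scene");capture("top");capture("top")
t=capture("top");crop(c,280,105,420,235,5,"s13.png");crop(t,215,130,385,225,4.6,"t13.png")
s=read_state();print(s["ee_pos"],s["force"],s["opening"])
print(W(D(.17,0,0,.8)))
for th in(.75,.8,.85):print(th,[proj(c,W(D(.17,y,.01,th))) for y in(.14,-.14)],[proj(t,W(D(.17,y,.00,th))) for y in(.14,-.14)])
E
```

```text
t: 9.93
ee_pos: [0.5004, 0.0858, 0.1865]
tcp_rot: [0.506, 0.494, 0.506, -0.494]
force: [0.4, 0.3, -0.8]
opening: 0.0
[0.5015157  0.08575071 0.18972433] [1.1233094  0.05378283 0.37923883] 0.00028178247457220207
[0.55372037 0.08755415 0.16947476]
0.75 [array([361.46109339, 160.66895492]), array([307.50834513, 206.96933771])] [array([259.1922715 , 194.13450461]), array([343.50413805, 193.32697634])]
0.8 [array([362.41501554, 159.46670003]), array([308.29423102, 205.87515991])] [array([258.85452843, 192.86598042]), array([343.59585949, 192.05404614])]
0.85 [array([363.46339689, 158.343581  ]), array([309.18088192, 204.86941228])] [array([258.52175556, 191.47403372]), array([343.68446733, 190.65772733])]
```

View pics/s13.png

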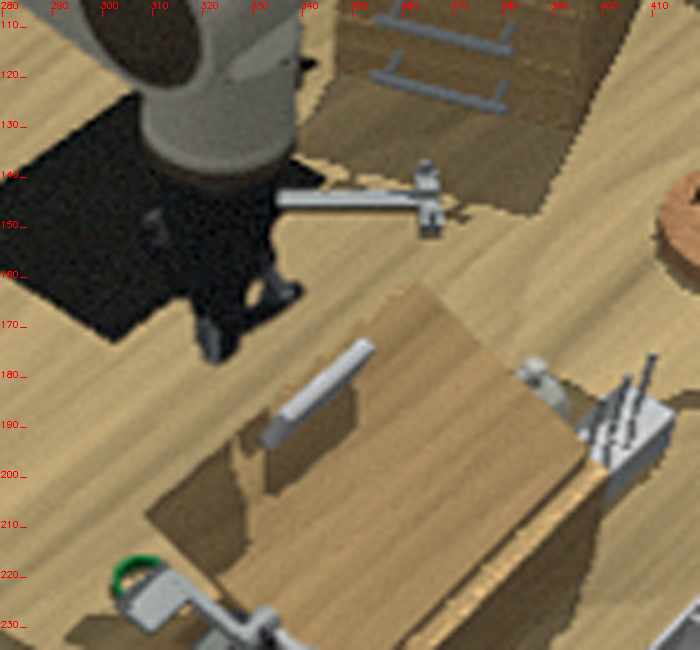

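View pics/t13.png

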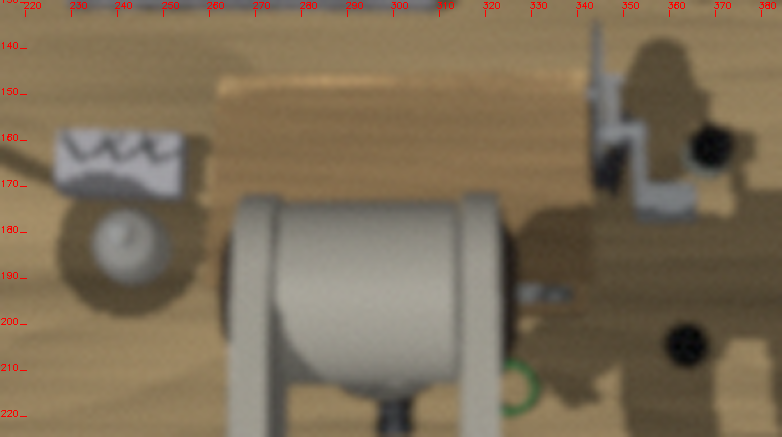

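```bash
python3 -m jog '[1,1,0,0,0, 1.5,2,0,0,0, 1.5,3,0,0,0, 1.5,3.4,0,0,0, 1.5,3.6,0,0,0, 1.5,3.6,0,0,0]'
python3 - <<'E'
from h import *
s=read_state();print(s["ee_pos"],s["force"],s["opening"])
c=capture("scene");crop(c,280,105,420,235,5,"s14.png")
E
```

```text
t: 10.63
ee_pos: [0.5377, 0.0866, 0.1742]
tcp_rot: [0.506, 0.494, 0.506, -0.494]
force: [-0.1, 0.4, 0.5]
opening: -0.0
[0.53774331 0.08662784 0.17419093] [-0.07520607  0.44292234  0.47373567] -7.696103207050222e-06
```

View pics/s14.png

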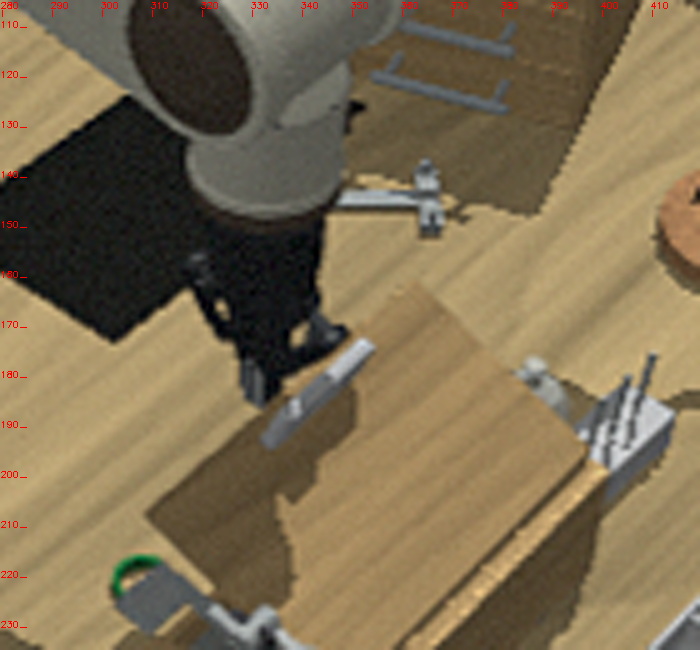

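```bash
python3 -m jog '[0,-1.5,0,0,0, 0,-2,0,0.1,0, 0,-2,0,0.8,0, 0,-2,0,0.8,0, 0,-2,0,0.8,0, 0,-2,0,0.8,0, 0,-2,0,0.8,0, 0,-2,0,0.8,0, 0,-2,0,0.8,0, 0,-2,0,0.8,0]'; python3 -m jog '[0,0,0,0.77,0, 0,0,0,0.77,0, 0,0,0,0.77,0, 0,0,0,0.77,0, 0,0,0,0.77,0, 0,0,0,0.77,0, 0,0,0,0.77,0]'
python3 - <<'E'
from h import *
np.set_printoptions(precision=3,suppress=True)
s=read_state();print(s["ee_pos"],s["force"],s["q"],Rt())
E
```

```text
t: 11.52
ee_pos: [0.5171, 0.0862, 0.1741]
tcp_rot: [0.275, 0.652, 0.275, -0.652]
force: [0.3, 0.5, 0.3]
opening: 0.0002
t: 12.1
ee_pos: [0.5171, 0.0862, 0.1739]
tcp_rot: [0.008, 0.707, 0.007, -0.707]
force: [0.0, -0.3, 0.7]
opening: -0.0003
[0.517 0.086 0.174] [ 0.046 -0.327  0.666] [ 0.018  0.084  1.668 -0.     1.39   1.568] [[ 0.     0.021 -1.   ]
 [-0.    -1.    -0.021]
 [-1.     0.    -0.   ]]
```

```bash
python3 -m jog '[0,0,-1,0,0, 0,0,-1.8,0,0, 0,0,-2.4,0,0, 0,0,-2.7,0,0, 0,0,-2.9,0,0, 0,0,-2.9,0,0]'
python3 - <<'E'
from h import *
s=read_state();print(s["ee_pos"],s["force"])
E0=D(.17,0,0,.8)
for th in np.arange(.8,1.75,.05):
    d=100*(D(.17,0,0,th)-E0);print(round(th,2),"up",round(d[2],2),"fwd",round(d[0],2))
E
```

```text
t: 12.6
ee_pos: [0.5444, 0.0868, 0.1731]
tcp_rot: [-0.01, -0.705, -0.009, 0.709]
force: [-23.9, -1.8, 9.8]
opening: -0.0001
[0.54440472 0.08680306 0.17311902] [-23.8951127   -1.82927337   9.79999384]
0.8 up 0.0 fwd 0.0
0.85 up 0.78 fwd 0.34
0.9 up 1.54 fwd 0.72
0.95 up 2.28 fwd 1.14
1.0 up 3.0 fwd 1.59
1.05 up 3.69 fwd 2.08
1.1 up 4.36 fwd 2.61
1.15 up 5.0 fwd 3.16
1.2 up 5.62 fwd 3.75
1.25 up 6.2 fwd 4.37
1.3 up 6.75 fwd 5.02
1.35 up 7.27 fwd 5.69
1.4 up 7.76 fwd 6.39
1.45 up 8.2 fwd 7.11
1.5 up 8.62 fwd 7.85
1.55 up 8.99 fwd 8.62
1.6 up 9.33 fwd 9.4
1.65 up 9.63 fwd 10.19
1.7 up 9.88 fwd 11.0
```

```bash
python3 -m jog '[-0.5,0,-0.2,0,0, -1.1,0,-0.5,0,0, -1.7,0,-0.8,0,0, -2.3,0,-1.1,0,0, -3,0,-1.6,0,0, -3,0,-1.6,0,0]'
python3 - <<'E'
from h import *
s=read_state();print(s["ee_pos"],s["force"])
c=capture("scene");crop(c,280,105,420,235,5,"s15.png")
E
```

```text
t: 13.1
ee_pos: [0.5617, 0.0873, 0.2051]
tcp_rot: [-0.01, -0.706, -0.009, 0.708]
force: [-22.8, -1.1, 14.7]
opening: 0.0001
[0.56166394 0.08727818 0.20513067] [-22.76754913  -1.14186979  14.70470144]
```

View pics/s15.png

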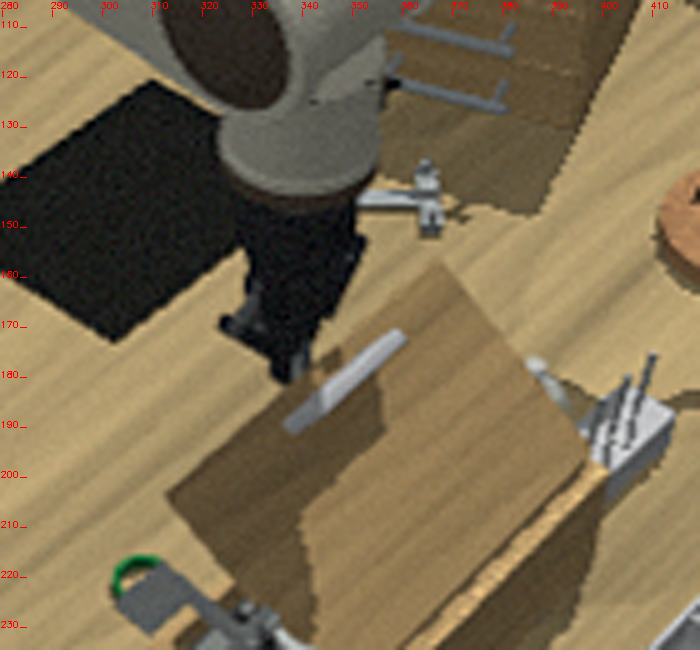

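```bash
python3 -m jog '[-0.7,0,-0.4,0,0, -1.4,0,-0.8,0,0, -2.0,0,-1.3,0,0, -2.6,0,-1.9,0,0, -3.2,0,-2.6,0,0, -3.8,0,-3.2,0,0, -3.8,0,-3.2,0,0]'
python3 - <<'E'
from h import *
s=read_state();print(s["ee_pos"],s["force"])
E
```

```text
t: 13.73
ee_pos: [0.5955, 0.0881, 0.2427]
tcp_rot: [0.009, 0.707, 0.009, -0.707]
force: [-3.5, 0.3, 3.5]
opening: -0.0002
[0.59549952 0.08806956 0.24270787] [-3.45845413  0.34185169  3.47375179]
```

```bash
python3 -m jog '[-0.5,0,-0.7,0,0, -1.0,0,-1.4,0,0, -1.4,0,-2.1,0,0, -1.8,0,-2.8,0,0, -2.1,0,-3.5,0,0, -2.4,0,-4.2,0,0, -2.6,0,-4.8,0,0, -2.6,0,-4.8,0,0]'
python3 - <<'E'
from h import *
s=read_state();print(s["ee_pos"],s["force"])
x=s["ee_pos"][0]+.011-C[0];print(np.arccos((.06-x)/.17)+.411)
c=capture("scene");crop(c,280,85,420,235,5,"s16.png")
E
```

```text
t: 14.4
ee_pos: [0.6434, 0.0892, 0.2677]
tcp_rot: [0.009, 0.707, 0.009, -0.707]
force: [0.2, -0.5, 0.6]
opening: 0.0003
[0.64338629 0.08918798 0.26767601] [ 0.20163843 -0.46143993  0.63354164]
1.6422898343502403
```

View pics/s16.png

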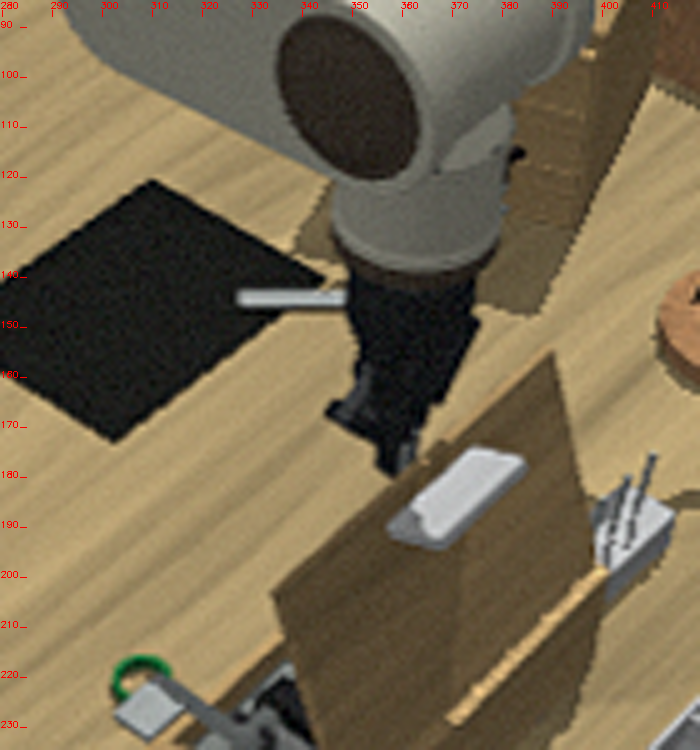

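```bash
python3 -m jog '[-0.1,0,-0.4,0,0, -0.2,0,-0.8,0,0, -0.25,0,-1.1,0,0, -0.3,0,-1.3,0,0, -0.3,0,-1.3,0,0]'
python3 - <<'E'
from h import *
s=read_state();print(s["ee_pos"],s["force"])
x=s["ee_pos"][0]+.011-C[0];print(np.arccos((.06-x)/.17)+.411)
c=capture("scene");crop(c,280,85,420,235,5,"s17.png")
for th in(1.6,1.65,1.7,1.75):print(th,[proj(c,W(D(.17,y,.01,th))) for y in(.14,-.14)])
E
```

```text
t: 14.87
ee_pos: [0.6556, 0.0896, 0.2707]
tcp_rot: [0.009, 0.707, 0.009, -0.707]
force: [0.1, -0.2, -0.8]
opening: 0.0
[0.65556071 0.08959353 0.27073705] [ 0.05770743 -0.23760394 -0.78037571]
1.7173161047313177
1.6 [array([388.89743437, 153.20580038]), array([333.33808072, 202.52240503])]
1.65 [array([391.06874735, 153.74522181]), array([335.52121563, 203.30482215])]
1.7 [array([393.27033479, 154.39978438]), array([337.74813886, 204.20706566])]
1.75 [array([395.49582847, 155.16866118]), array([340.0124621 , 205.22768143])]
```

View pics/s17.png

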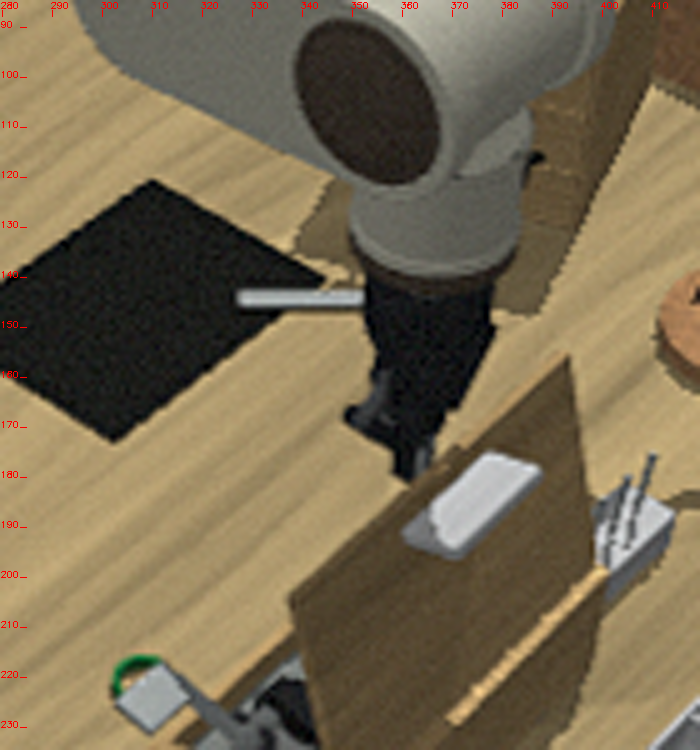

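```bash
python3 -m jog '[0,0,-0.25,0,0, 0,0,-0.5,0,0, 0,0,-0.6,0,0, 0,0,-0.6,0,0]'
python3 - <<'E'
from h import *
s=read_state();print(s["ee_pos"],s["force"])
c=capture("scene");crop(c,280,85,420,235,5,"s18.png")
E
```

```text
t: 15.25
ee_pos: [0.6614, 0.0897, 0.2707]
tcp_rot: [-0.009, -0.707, -0.009, 0.707]
force: [0.2, 0.5, -0.1]
opening: 0.0001
[0.66142641 0.08969732 0.27065403] [ 0.19103489  0.51957761 -0.1117568 ]
```

View pics/s18.png

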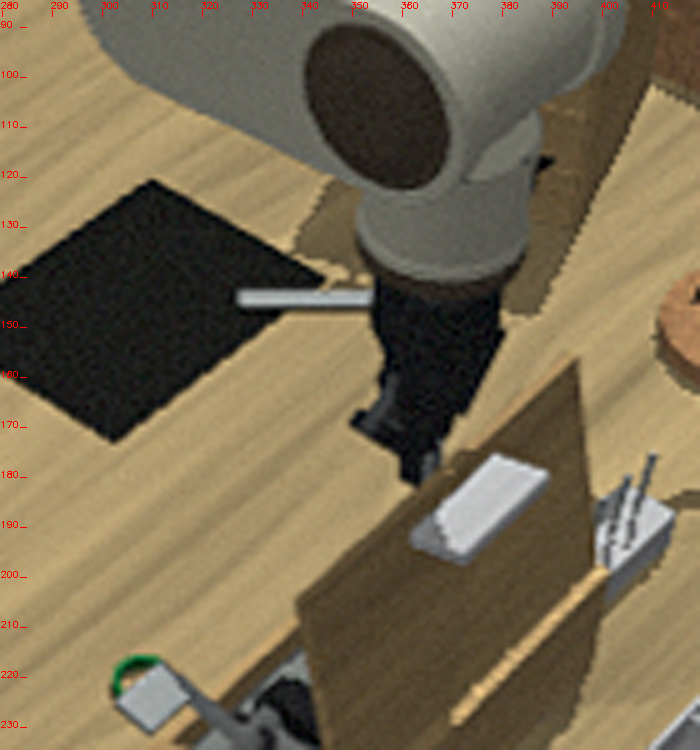

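```bash
python3 -m jog '[0,0,0.4,0,0, 0,0,0.9,0,0, 0,0,1.5,0,0, 0,0,2.5,0,0, -1,0,5,0,0, -2,0,8,0,0, -3,0,12,0,0, -4,0,16,0,0, -4,0,20,0,0, -4,0,24,0,0]'; python3 -m jog '[0,0,3,0,0, 0,0,5,0,0, 0,0,6,0,0, 0,0,6,0,0]';  python3 - <<'E'
from h import *
s=read_state();print(s["ee_pos"],s["force"])
c=capture("scene");crop(c,280,125,420,255,5,"s19.png")
t=capture("top");crop(t,215,110,385,225,4.6,"t19.png")
E
```

```text
t: 16.13
ee_pos: [0.4189, 0.0838, 0.311]
tcp_rot: [0.009, 0.707, 0.009, -0.707]
force: [-0.1, 0.2, 0.5]
opening: -0.0006
t: 16.47
ee_pos: [0.3598, 0.0823, 0.3114]
tcp_rot: [0.009, 0.708, 0.009, -0.706]
force: [-0.0, -0.6, 0.9]
opening: -0.0001
[0.35976187 0.08234303 0.31143895] [-0.03964304 -0.64491611  0.8910919 ]
```

View pics/s19.png

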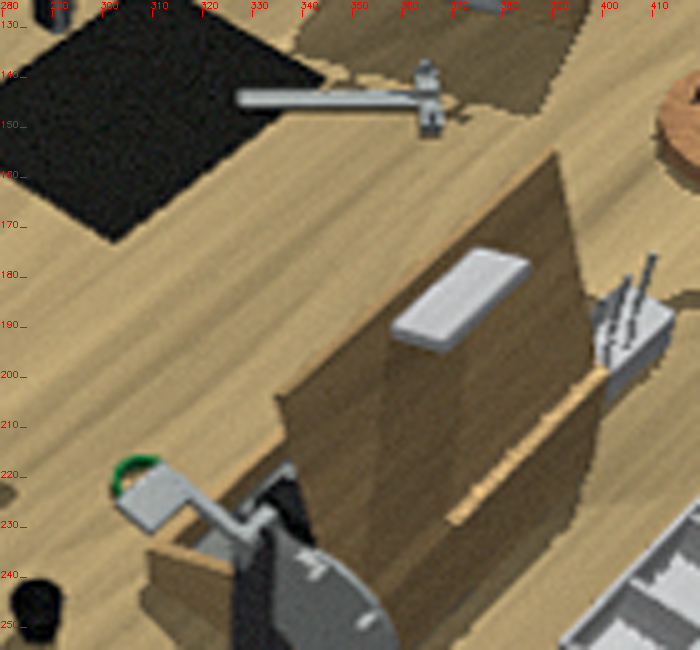

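View pics/t19.png

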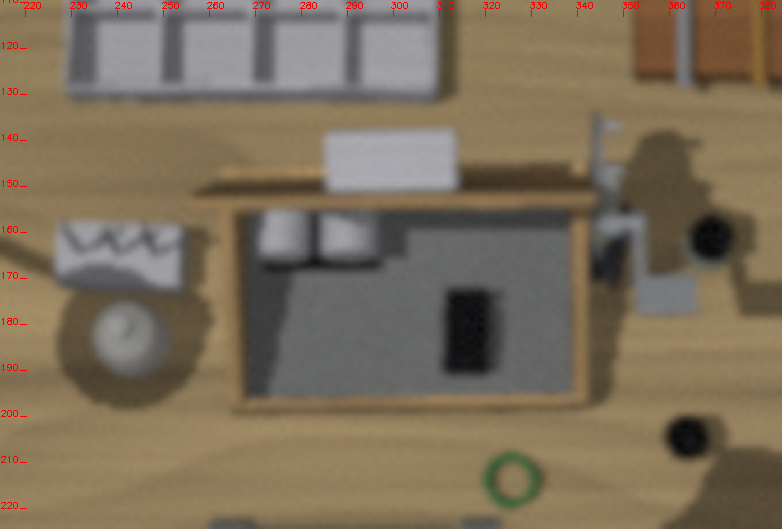

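Run:
```python
from h import *
c=capture("scene");crop(c,300,205,350,245,14,"s20.png")
t=capture("top");crop(t,295,160,345,205,14,"t20.png")
for z in(.03,.04,.05):
  for p in((309.5,191.5),(319.5,191.5),(310.5,172.5),(320,173)): print(z,p,onz(t,*p,z))
```

```text
0.03 (309.5, 191.5) [0.5792852  0.06498302 0.03      ]
0.03 (319.5, 191.5) [0.57966481 0.02878676 0.03      ]
0.03 (310.5, 172.5) [0.64935726 0.06238129 0.03      ]
0.03 (320, 173) [0.6478722  0.02776967 0.03      ]
0.04 (309.5, 191.5) [0.57769981 0.06464004 0.04      ]
0.04 (319.5, 191.5) [0.57807703 0.02867192 0.04      ]
0.04 (310.5, 172.5) [0.64733022 0.06205472 0.04      ]
0.04 (320, 173) [0.64585452 0.02766125 0.04      ]
0.05 (309.5, 191.5) [0.57611443 0.06429707 0.05      ]
0.05 (319.5, 191.5) [0.57648925 0.02855709 0.05      ]
0.05 (310.5, 172.5) [0.64530318 0.06172814 0.05      ]
0.05 (320, 173) [0.64383684 0.02755282 0.05      ]
```

View pics/s20.png

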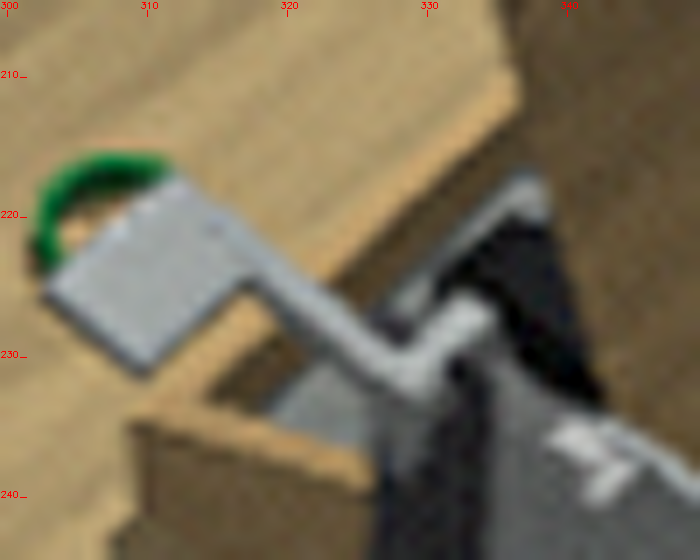

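View pics/t20.png

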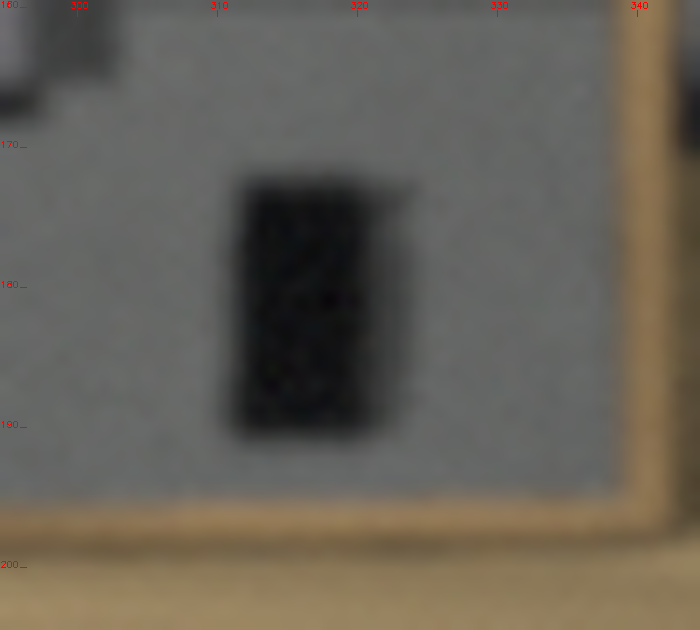

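Run:
```python
from h import *
fs=[capture("top")["frame"].astype(float) for _ in range(12)]
f=np.mean(fs,0)[165:197,303:330]
g=np.clip((f-5)*5,0,255).astype(np.uint8)[:,:,::-1]
cv2.imwrite("pics/t21.png",cv2.resize(g,None,fx=20,fy=18,interpolation=cv2.INTER_CUBIC))
f=capture("scene")["frame"].astype(float)[210:240,322:348]
g=np.clip((f-5)*4,0,255).astype(np.uint8)[:,:,::-1]
cv2.imwrite("pics/s21.png",cv2.resize(g,None,fx=20,fy=18,interpolation=cv2.INTER_CUBIC))
```

```text
(no output)
```

View pics/t21.png

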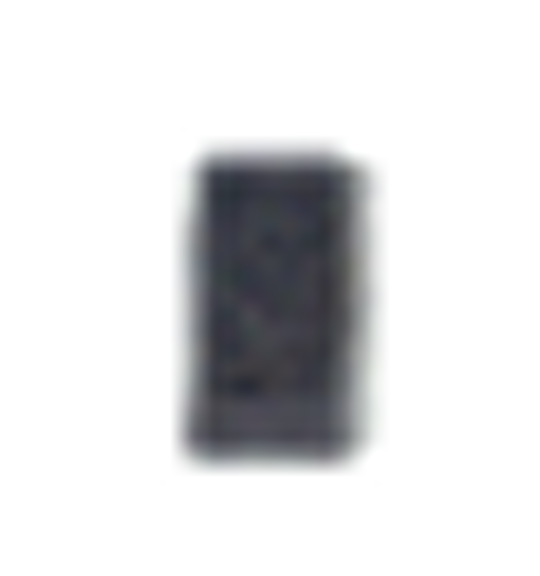

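View pics/s21.png

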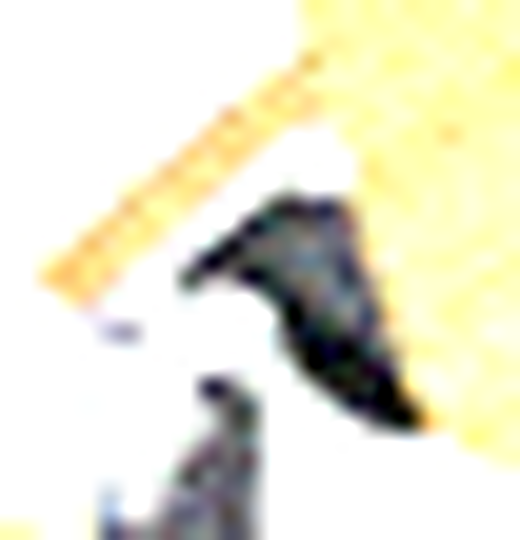

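Run:
```python
from h import *
c=capture("scene");T=np.array(c["camera_from_world"])
p=np.array([.6614,.0897,.2707])
for h in(-.019,.05,.1,.15,.2,.25):
    q=p+[0,0,h];print(h,proj(c,q),484.5/(T[:3,:3]@q+T[:3,3])[2])
s=read_state();print(s["ee_pos"])
```

```text
-0.019 [363.32684396 180.72930134] 325.2944872675568
0.05 [364.85864118 164.43912905] 336.89988165219637
0.1 [366.03315685 151.90079018] 345.8407622177456
0.15 [367.26606698 138.69379668] 355.26913875091594
0.2 [368.5614004  124.76736644] 365.2259992985518
0.25 [369.92349813 110.06601115] 375.7570593648431
[0.36128541 0.08229779 0.31083562]
```

Run:
```python
from h import *
print(rel([.597,.042,.14]))
```

```text
[ 17.08   4.61 -23.46]
```

```bash
python3 -m jog '[1,1,-4,0,0, 2,2,-8,0,0, 4,3,-12,0,0, 6,4,-16,0,0, 8,4.5,-19,0,0, 10,4.6,-21.5,0,0, 12.5,4.6,-23,0,0, 15,4.6,-23.4,0,0, 17,4.6,-23.4,0,0, 17,4.6,-23.4,0,0]'
python3 - <<'E'
from h import *
for i in range(3):capture("top")
c=capture("scene");crop(c,280,85,420,235,5,"s22.png")
s=read_state();print(s["ee_pos"],s["force"],rel([.597,.042,.09]))
E
```

```text
t: 18.2
ee_pos: [0.5949, 0.0421, 0.1361]
tcp_rot: [-0.009, -0.705, -0.009, 0.709]
force: [-1.5, -0.3, -0.1]
opening: -0.0
[0.59688573 0.04207506 0.14267117] [-0.27769959  0.06167771  0.10543232] [5.27 0.01 0.  ]
```

View pics/s22.png

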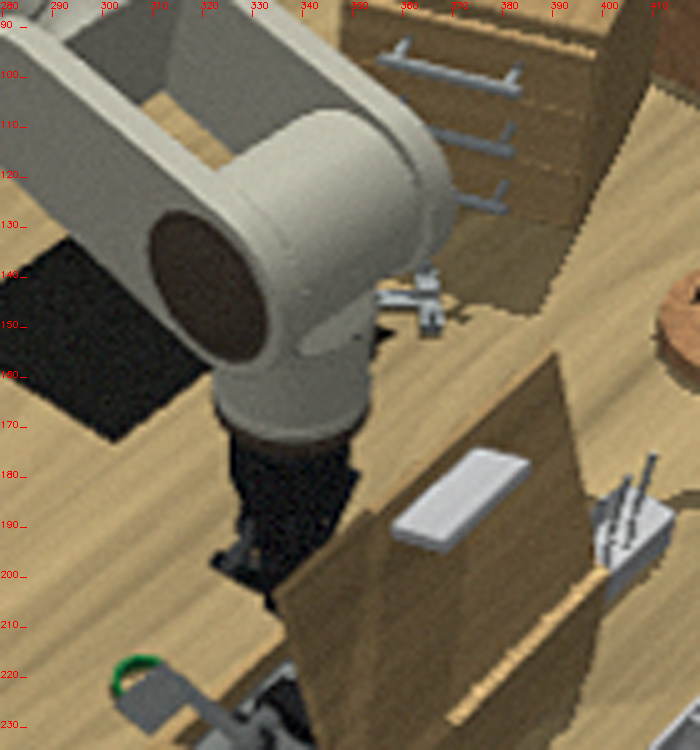

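```bash
python3 -m jog '[1,0,0,0,0, 2,0,0,0,0, 3,0,0,0,0, 4,0,0,0,0, 5,0,0,0,0, 5.5,0,0,0,0, 6,0,0,0,0, 6.5,0,0,0,0, 6.5,0,0,0,0]'
python3 - <<'E'
from h import *
s=read_state();print(s["ee_pos"],s["force"])
c=capture("scene");crop(c,280,85,420,235,5,"s23.png")
t=capture("top");crop(t,215,110,385,225,4.6,"t23.png")
E
```

```text
t: 19.15
ee_pos: [0.5961, 0.0421, 0.0748]
tcp_rot: [-0.009, -0.707, -0.009, 0.707]
force: [-0.5, -0.3, -0.1]
opening: 0.0001
[0.59605454 0.04209354 0.07484784] [-0.51252337 -0.31930784 -0.10986423]
```

View pics/s23.png

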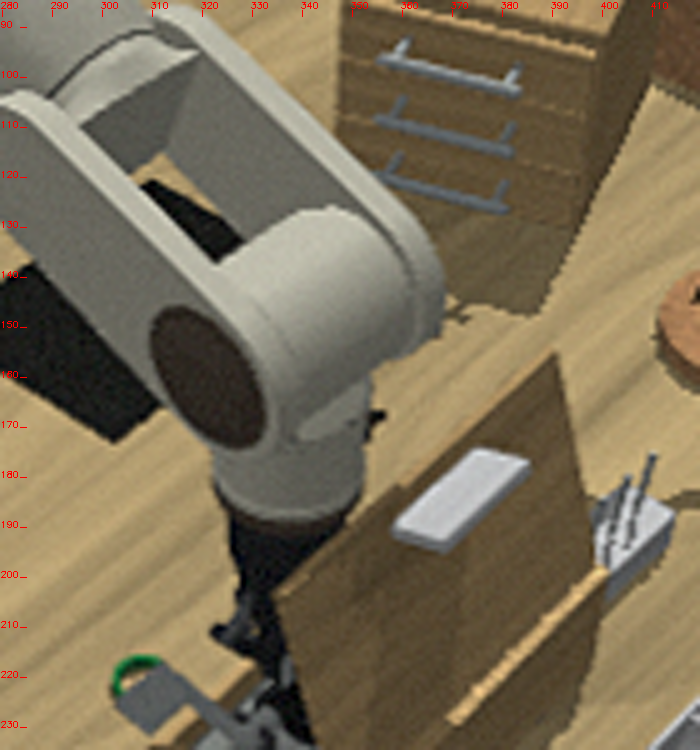

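View pics/t23.png

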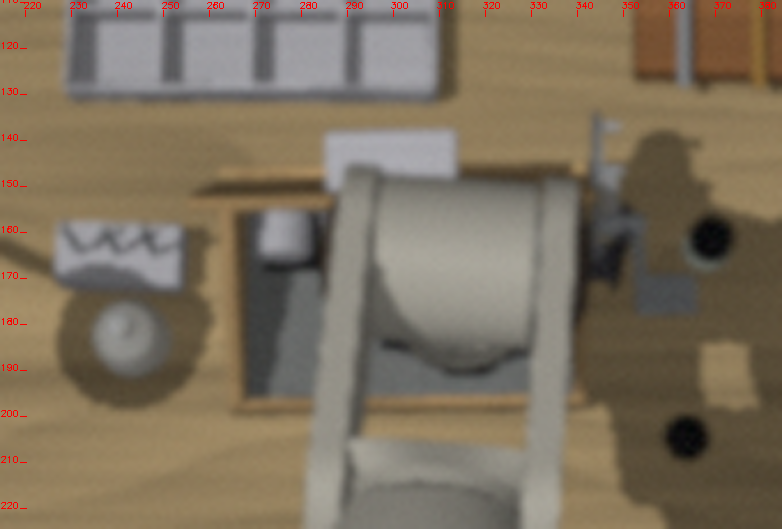

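Run:
```python
from h import *
s=read_state();p=s["ee_pos"];print(p,s["force"])
c=capture("scene");t=capture("top")
for y in(-.06,-.075,-.09):
    o,r=ray(c,320.5,159.5);k=(p[1]+y-o[1])/r[1];q=o+k*r;print(y,q,q-p)
# top-view: row of prong far end ~145, at heights
for z in(.28,.32,.36,.4):print(z,onz(t,350,146,z))
print([onz(t,u,160,.33)[1] for u in(286,296,331,341)])
```

```text
[0.59644416 0.0420849  0.07592048] [-0.34527655  0.5258956   0.65241894]
-0.06 [ 0.58070488 -0.0179151   0.36550068] [-0.01573928 -0.06        0.2895802 ]
-0.075 [ 0.59404704 -0.0329151   0.38421349] [-0.00239711 -0.075       0.30829301]
-0.09 [ 0.60738921 -0.0479151   0.4029263 ] [ 0.01094505 -0.09        0.32700582]
0.28 [ 0.68370364 -0.06685059  0.28      ]
0.32 [ 0.67305103 -0.06453371  0.32      ]
0.36 [ 0.66239842 -0.06221684  0.36      ]
0.4 [ 0.65174581 -0.05989997  0.4       ]
[np.float64(0.1258070311548466), np.float64(0.09613798128164935), np.float64(-0.007640419462712374), np.float64(-0.037309835145955254)]
```

```bash
python3 -m jog '[0.4,0,0,0,0, 0.8,0,0,0,0, 0.8,0,0,0,0]'; python3 -m jog '[0.3,0,0,0,0, 0.5,0,0,0,0, 0.5,0,0,0,0]';python3 -m jog '[0.3,0,0,0,0, 0.5,0,0,0,0, 0.5,0,0,0,0]'
```

```text
t: 19.6
ee_pos: [0.596, 0.0421, 0.0669]
tcp_rot: [-0.009, -0.707, -0.009, 0.707]
force: [0.1, 1.1, -0.4]
opening: -0.0004
t: 19.85
ee_pos: [0.5962, 0.0421, 0.0623]
tcp_rot: [-0.009, -0.707, -0.009, 0.707]
force: [0.5, -0.5, 0.2]
opening: 0.0002
t: 20.1
ee_pos: [0.5967, 0.0421, 0.0589]
tcp_rot: [0.009, 0.707, 0.009, -0.707]
force: [-6.8, -0.2, 16.4]
opening: -0.0001
```

```bash
python3 -m jog '[0,0,0,0,0, 0,0,0,0,0]'; python3 -m jog '[0.2,0,0,0,0, 0.2,0,0,0,0]'
```

```text
t: 20.27
ee_pos: [0.5967, 0.0421, 0.059]
tcp_rot: [0.009, 0.708, 0.009, -0.707]
force: [-6.2, 0.0, 16.7]
opening: -0.0
t: 20.43
ee_pos: [0.5969, 0.0421, 0.0585]
tcp_rot: [0.009, 0.708, 0.009, -0.706]
force: [-15.0, 0.4, 36.8]
opening: 0.0002
```

```bash
python3 -m jog '[-1,0,0,0,0, -3,0,0,0,0, -6,0,0,0,0, -9,0,2,0,0, -12,0,5,0,0, -14,0,9,0,0, -14,0,13,0,0, -14,0,17,0,0, -14,0,20,0,0, -14,0,22,0,0]'
python3 - <<'E'
from h import *
fs=[capture("top")["frame"].astype(float) for _ in range(8)]
m=np.mean(fs,0)
f=m[140:202,255:350]
cv2.imwrite("pics/t24.png",cv2.resize(f.astype(np.uint8)[:,:,::-1],None,fx=8,fy=8,interpolation=cv2.INTER_CUBIC))
g=np.clip((m[165:197,303:330]-5)*5,0,255).astype(np.uint8)[:,:,::-1]
cv2.imwrite("pics/t25.png",cv2.resize(g,None,fx=20,fy=18,interpolation=cv2.INTER_CUBIC))
print(read_state()["t"],read_state()["ee_pos"])
E
```

```text
t: 21.27
ee_pos: [0.3739, 0.0367, 0.1957]
tcp_rot: [0.009, 0.707, 0.009, -0.707]
force: [-0.2, -1.5, 0.3]
opening: 0.0
21.6667 [0.3770136  0.03663112 0.19555901]
```

View pics/t24.png

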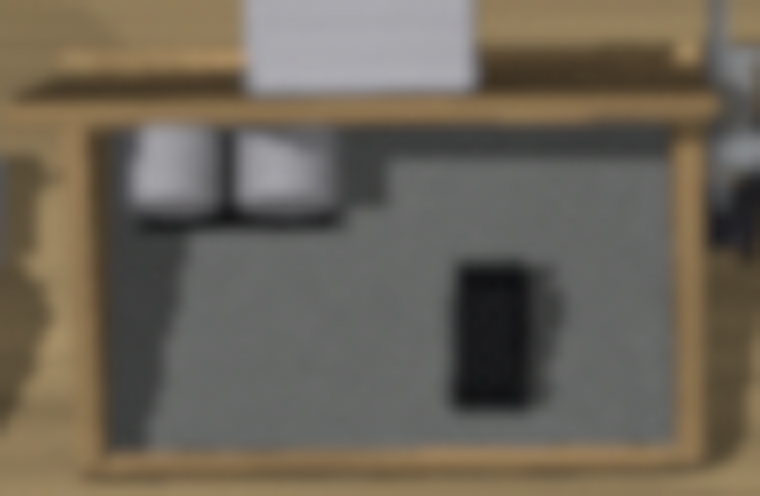

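View pics/t25.png

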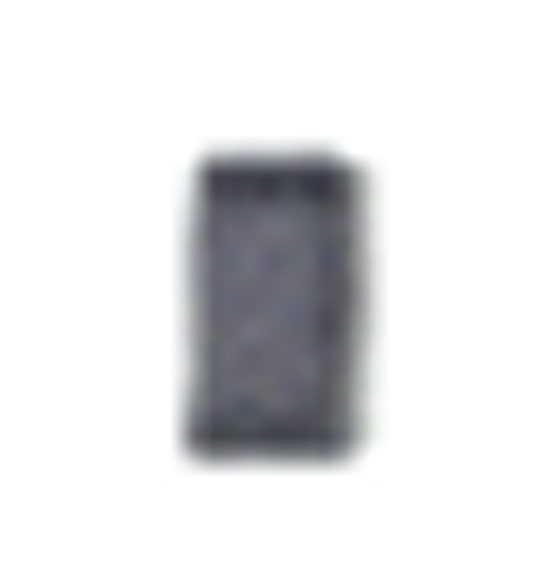

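The cap now looks different: it reads brighter, with its outline spanning image rows 176–188. The press force also leaned toward -x. Both fit the near end being down, so the switch is on. The door is still locked up. Next is the lever.

Run:
```python
from h import *
t=capture("top");c=capture("scene")
crop(c,290,200,350,250,12,"s26.png")
print("pad", tri(c,(308.5,223.5),t,(358.8,174)))
print(rel([.611,-.108,.215]))
```

```text
pad (array([ 0.61316084, -0.10408103,  0.18219974]), np.float64(0.0063029002573431634))
[ -1.97  15.04 -23.05]
```

View pics/s26.png

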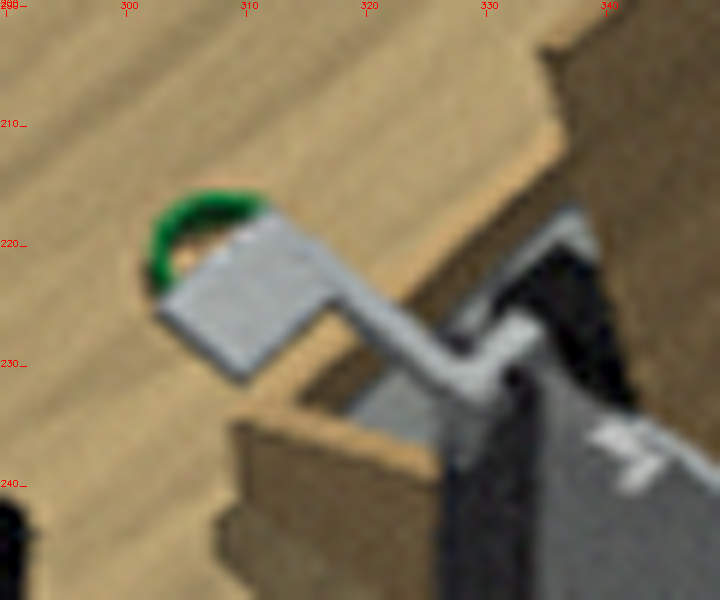

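```bash
python3 -m jog '[-3,3,0,0,0, -6,6,-2,0,0, -7,9,-5,0,0, -7,12,-9,0,0, -7,14,-13,0,0, -7,15,-17,0,0, -6,15,-20,0,0, -4.5,15,-22.5,0,0, -3,15,-23.1,0,0, -3,15,-23.1,0,0]'
python3 - <<'E'
from h import *
for i in range(3):capture("top")
s=read_state();print(s["ee_pos"],s["force"],rel([.612,-.106,.199]))
c=capture("scene");crop(c,280,125,420,255,5,"s27.png")
t=capture("top");crop(t,215,110,385,225,4.6,"t27.png")
E
```

```text
t: 22.6
ee_pos: [0.6118, -0.1074, 0.2209]
tcp_rot: [-0.008, -0.705, -0.01, 0.709]
force: [-0.7, 1.1, -0.9]
opening: -0.0002
[ 0.61070394 -0.10755371  0.22648366] [-0.69132433  0.57925525 -0.03699884] [ 2.75 -0.15 -0.13]
```

View pics/s27.png

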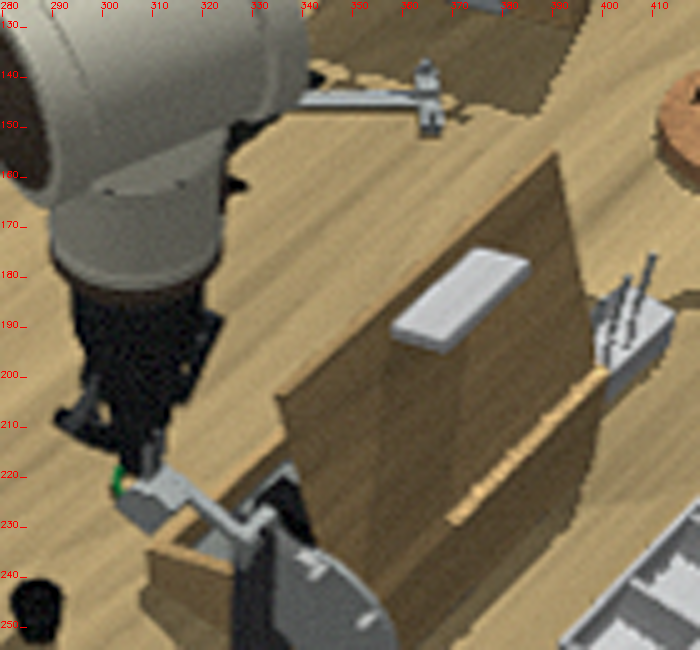

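View pics/t27.png

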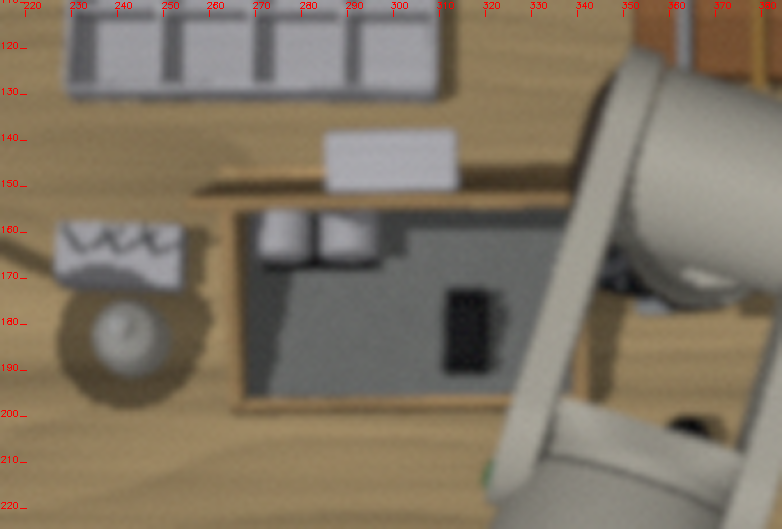

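```bash
python3 -m jog '[0.8,0,0,0,0, 1.6,0,0,0,0, 2.2,0,0,0,0, 2.2,0,0,0,0]'; python3 -m jog '[0.4,0,0,0,0, 0.7,0,0,0,0, 0.7,0,0,0,0]'
```

```text
t: 23.18
ee_pos: [0.6104, -0.1075, 0.2023]
tcp_rot: [-0.009, -0.706, -0.009, 0.708]
force: [0.3, -0.3, 0.7]
opening: -0.0003
t: 23.43
ee_pos: [0.6109, -0.1075, 0.1961]
tcp_rot: [-0.009, -0.707, -0.009, 0.707]
force: [-0.2, 0.3, -0.2]
opening: -0.0
```

```bash
python3 -m jog '[0.3,0,0,0,0, 0.6,0,0,0,0, 0.6,0,0,0,0]'; python3 -m jog '[0.3,0,0,0,0, 0.6,0,0,0,0, 0.6,0,0,0,0]'
```

```text
t: 23.68
ee_pos: [0.6109, -0.1075, 0.1901]
tcp_rot: [-0.009, -0.707, -0.009, 0.707]
force: [0.4, -0.6, -0.1]
opening: -0.0002
t: 23.93
ee_pos: [0.6109, -0.1075, 0.1841]
tcp_rot: [-0.009, -0.707, -0.009, 0.707]
force: [0.2, 0.2, -0.3]
opening: 0.0
```

Run:
```python
from h import *
c=capture("scene");crop(c,280,175,350,250,10,"s28.png")
```

```text
(no output)
```

View pics/s28.png

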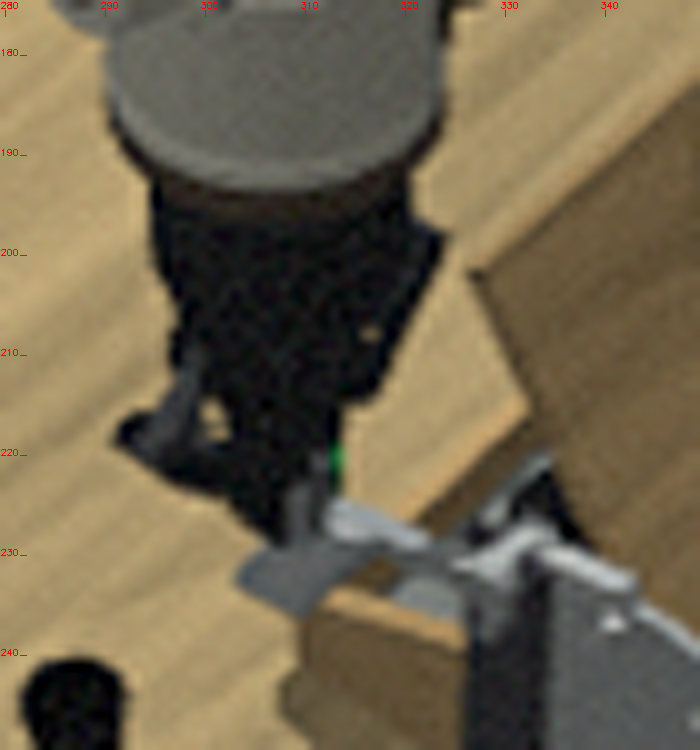

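```bash
python3 -m jog '[-2,0,0,0,0, -5,0.5,0,0,0, -9,1.5,0,0,0, -13,3,0,0,0, -17,6,2,0,0, -17,8,5,0,0, -17,8,8,0,0, -17,8,12,0,0, -17,8,16,0,0, -17,8,20,0,0]'
python3 - <<'E'
from h import *
s=read_state();print(s["ee_pos"],s["force"])
c=capture("scene");crop(c,280,125,420,255,5,"s29.png")
E
```

```text
t: 24.82
ee_pos: [0.4113, -0.1923, 0.3546]
tcp_rot: [-0.009, -0.707, -0.009, 0.707]
force: [0.3, -0.3, 0.7]
opening: 0.0
[ 0.41132144 -0.19227389  0.35460824] [ 0.3159906  -0.32731971  0.66103272]
```

View pics/s29.png

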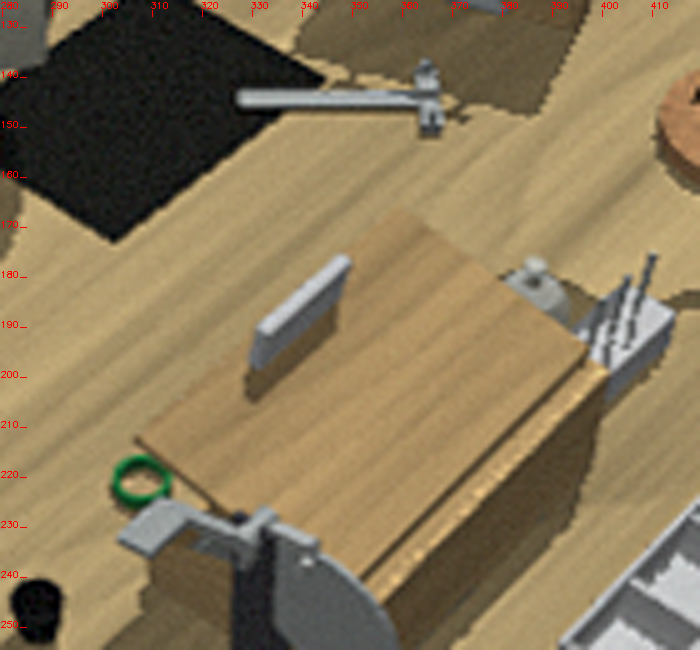

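```bash
for i in 1 2; do python3 -m jog '[0,0,0,0,0, 0,0,0,0,0, 0,0,0,0,0, 0,0,0,0,0, 0,0,0,0,0, 0,0,0,0,0, 0,0,0,0,0, 0,0,0,0,0, 0,0,0,0,0, 0,0,0,0,0]'|head -1; done
python3 - <<'E'
from h import *
c=capture("scene");crop(c,270,155,430,285,5,"s30.png")
t=capture("top");crop(t,215,130,385,225,4.6,"t30.png")
E
```

```text
t: 25.7
t: 26.53
```

View pics/s30.png

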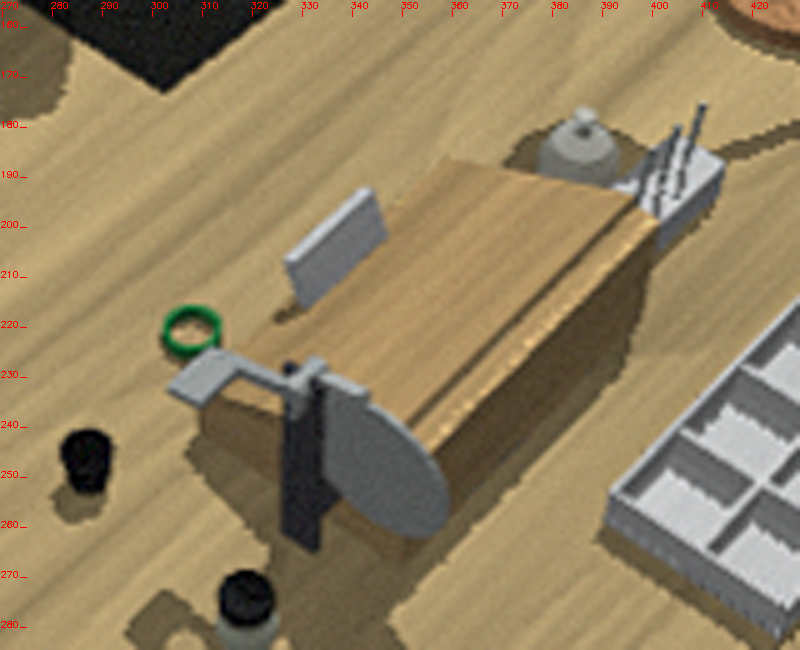

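View pics/t30.png

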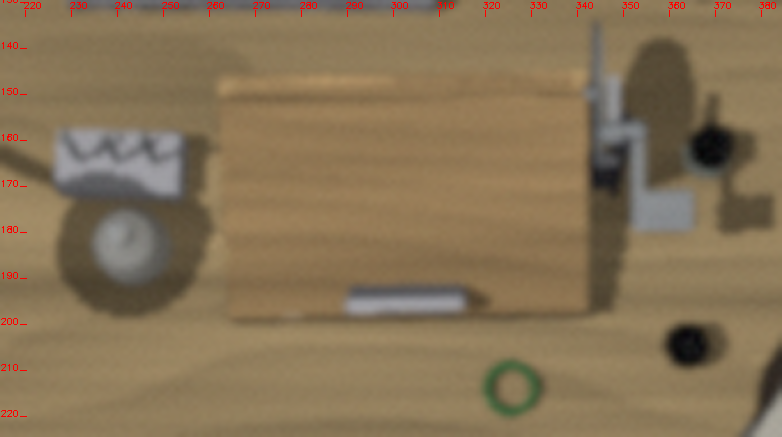

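The door is fully shut: the pull is back at (302,195) in the top view, as at the start. The lever pad is tipped, and the bystanders haven't moved.

```bash
python3 -m jog '[0,0,0,0,0, 0,0,0,0,0, 0,0,0,0,0, 0,0,0,0,0, 0,0,0,0,0, 0,0,0,0,0]'; python3 -c "
from cell import *
print(finish_job())"
```

```text
t: 27.13
ee_pos: [0.4131, -0.1925, 0.3548]
tcp_rot: [-0.009, -0.707, -0.009, 0.707]
force: [0.5, 0.5, 0.6]
opening: -0.0002
the job is handed in; nothing more can be done
None
```

I carried out every step in the order asked and handed the job in at about 27 s.

**What I did**
- **Half-way catch:** I pinched the pull, raised the door to about 0.9 rad and lowered it onto the catch. It stayed at about 0.8 with the fingers open and no force reading.
- **Top catch:** The tool can only point straight down, so a second pinch could not follow the door. For the fresh hold I pushed its free edge up with closed fingers to about 1.73 rad. It rested at about 1.65 after I backed away.
- **Rocker:** I pressed the near end down. Afterwards the cap's shading had changed.
- **Release:** Pressing the lever pad tipped it over and the door sank shut on its damper by itself.

**Last checks:** In the last pictures the door is shut, with the pull where it began. The lever pad is tipped down. The ring, loupe, jar, dome and tweezer block appear unmoved. The wrench looked the same in the last wider view, and I did not re-check the screwdriver, which the arm never went near. The arm is clear of everything.

**Less certain**
- **Rocker position:** "On" is inferred from the cap's changed shading and the tilted press force, because the cap is black on black. The force reached about 37 N at the fingertips against the cap's stop.
- **Forces on the pull:** During the first lift, a radial misalignment loaded the grip to about 78 N at the wrist before I eased it. That is under the 120 N limit.
- **Lever:** I saw no contact force in the readings; the tip-over shows only in the pictures.
- **Closing:** I did not measure the door's closing speed.

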